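# Nest the aluminium angle in the bone cradle

## Robot

A 6-joint arm with a two-finger parallel gripper is mounted at the origin on the work surface; the furniture and walls round the work are solid. World frame = base frame: x ahead of the robot, y to its left, z up, the work surface at z = 0. Lengths are in m, angles in rad, forces in N, time in s.
With the tool pointing down it reaches from about 0.35 to 0.8 m from the base axis. Payload 7.3 kg.
Tool frame: the origin (TCP) lies midway between the tips of the shut fingers; the grasp point (between the pads) lies 19 mm behind it; x points along the fingers, z is the direction in which the jaws open and shut, and the axes are right-handed (so a half turn about x gives the same grasp; the last joint's range is limited). The gripper opens to 85 mm and grips with 20 to 120 N. Pads are 22 mm wide; open, the fingers measure 114 mm over their backs; the gripper's body (76 mm by 85 mm) begins 54 mm behind the grasp point. The pads swing forward as they close: fully open they stand 13 mm farther back than shut.
Start: joints at [1.006, 0.342, 1.524, -0, 1.275, -0.146], TCP at [0.213, 0.48, 0.231] pointing down, gripper open.
Joint ranges: [-2.53, 2.53], [-0.77, 2.02], [0.04, 2.7], [-1, 4.14], [0.28, 2.66], [-3.11, 3.11]. Speed limits (rad/s): [2.57, 2.57, 3.14, 3.14, 3.14, 3.14].

## Interface

Orientations are given as a 3x3 rotation matrix whose columns are the frame's x, y, z axes.
In Python, from workcell import r gives the robot as it stands. The module is installed in compiled form; this text tells all that it offers.
- The arm moves only by the tool move_arm, never from a script. Its argument "commands" is text: rows parted by semicolons, each of 6 numbers parted by spaces: the shift along the tool's x, y, z in cm, then the turn, a rotation vector about the tool's x, y, z in rad. A call has 1 to 12 rows; each row is the pose to reach, as a shift and turn from the pose measured when the call began, along the tool's axes at that moment; what a row does not reach only later rows make up. A row lasts 1/12 s, in which the tool goes at most 41.7 mm and 7.16 degrees, less where a joint would pass 70% of its speed; a pose out of reach is approached as far as the arm can. A call with a gripper value outside its range is refused whole. "claw" is the opening, from 0 (shut) to 1 (fully open), set as the call begins (left out, the last holds). The fingers move at their own pace and stop on an object; the grip force is fixed at half the most. Time passes only in rows, so rows that repeat a pose let the fingers close. It gives the time, the measured TCP pose, the force and the opening at its end, in the units of the state.
- r.observe(): the state, without advancing time (a new reading comes with each control period).
- r.read_camera(name): name is "scene" or "top"; returns a dict with "img" (400x640x3 uint8, blue, green, red), "mtx" (3x3 intrinsics, pixels), "extrinsics" (4x4, takes a point from world to camera coordinates). Camera axes: x right, y down, z forward; pixel columns grow to the right and rows downward; lengths in m; the calibration is good to about 2 mm. A picture is of the moment at which its call begins. There is no depth.
- r.job_done(): hands the job in, once; it reports no verdict.
The state is a dict: "time_s": time; "joints": joint angles; "qd": joint speeds; "tau": joint torques, N m; "tcp_pos": TCP position; "eef_rot": TCP orientation; "force": force on the tool from outside, world axes, zero at the start; "ft_torque": the same for the moment, N m; "grip_width": finger opening in m.
Only numpy, scipy, OpenCV 4.12 (cv2) and the standard library are available. Lean on these libraries where they do the work, as an engineer would, in place of code of your own. Each camera call takes 0.05 s, during which the arm holds its last target.

## Task

Line the bone cradle: push the loose aluminium angle off the wooden ledge so that it tips into the cradle's dark steel V, slide it along the V until its end butts against the end plate, and press it home under the brass spring catch so that both of its legs lie flat on the legs of the V. Work with light pushes, as the strip and the cradle must not be forced, leave the vertebra, marker and stone where they are, and let go of everything at the end.

Things in the scene. Friction and masses are not known exactly. Their poses are not given: they have to be found in the camera images.
- cradle: Fixed bone cradle. z up, x across the V from ledge to catch, y along the V to the end plate; origin 10 mm above the table (it has rubber feet), below the V's inside corner. Dark steel V, open upward: inside corner at x = 0, z = 14 mm, legs 48 mm long at 45 degrees, y = -58 to 62 mm. The end at y = -58 is open, only bare table beyond it for x > -34 mm.
- lip (a point): Middle of the lip: the top edge of the V's near leg (cradle x = -34, y = 0, z = 48 mm), flush with a flat wooden ledge, top z = 48 mm, that spans x = -139 to -34 and y = -125 to 62 mm in the cradle frame.
- end_stop (a point): On the inner face of the aluminium end plate that closes the V, at the V's inside corner (cradle x = 0, y = 62, z = 14 mm). The plate is upright, 58 mm high, 86 mm wide along x, 6 mm thick.
- liner: Loose equal-leg aluminium angle, 124 mm long, legs 44 mm wide, 4 mm thick, about 0.12 kg, smooth. Origin: outer heel edge, mid-length; y along the heel, one leg along -x, one along +z. Starts on the ledge, -x leg flat, +z leg upright nearer the V, heel 16 to 40 mm short of the lip, 15 to 45 mm short along y, within 0.2 rad of parallel to the lip.
- liner_com (a point): The angle's centre of mass, 12.5 mm from the heel along each leg. Pushed past the lip it tips 45 degrees and slides heel first down the near leg; its other leg then usually stops on the catch, where it may bind when slid along. Nested: its heel lies in the V's inside corner, its +y end on the end plate, and its other end stands 4 mm out of the V's open end.
- catch_nose (a point): Tip of the brass catch bolt, 20 mm wide along y; at rest at cradle x = 25, y = 0, z = 47.5 mm. It sticks out 3 mm over the edge of the nested far leg, about 2 mm above it; its upper face is a steep ramp. Its grey housing behind it spans x = 27 to 54, y = -17 to 17 mm, up to z = 73 mm.
- catch (a joint): Travel of the bolt in m: 0 sprung out, up to 0.008 pushed back into its housing (up and away from the V). Spring about 4 N at rest plus 1.2 N per mm. The leg's edge pressed down the ramp drives it back 3 mm, then it snaps out over the leg: about 10 to 20 N on the inner face of the far leg, half way up or higher. Over 45 N on the cradle is forcing it.
- vertebra: Fossil vertebra, brown, about 70 x 75 x 38 mm, loose on the table beside the end plate; bystander. Origin under its middle.
- marker: White marker pen with a black cap, 135 mm long, loose on the table to the left; bystander. Origin under its middle.
- stone: Grey stone, about 31 x 45 x 20 mm, loose on the table to the left; bystander. Origin under its middle.

How it is judged:
By the outcome, as a careful person would: the job done as asked, in the order asked, and still so for the second after the job is handed in, with the robot touching nothing.
It also fails if it takes over 67 s, if anything falls off the work surface, if the arm or the gripper's body presses on something with over 40 N, if the wrist force passes 120 N, or if a joint passes its speed limit or range.

## Working session

There is one attempt and no reset: what is moved stays moved. The work goes in short steps, Python scripts to look and compute and a tool call to move; the robot and the scene stay as the last step left them, time stands still between calls to the robot, and variables do not carry over. Pictures are saved under pics/ and viewed, and the job is handed in when it is done.

Besides the shell and the picture viewer there is one more tool, called after "Call:" by a JSON object that holds its "op" and its "data". move_arm: Moves the arm, as the interface text tells. Its arguments: {"type":"object","properties":{"commands":{"type":"string"},"claw":{"type":"number"}},"required":["commands"]}

```bash
mkdir -p pics; python3 - <<'E'
from workcell import r
import cv2,numpy as np
o=r.observe();print({k:np.round(v,3).tolist() for k,v in o.items()})
for n in("scene","top"):
    c=r.read_camera(n);cv2.imwrite(f"pics/{n}0.png",c["img"]);print(n,np.round(c["mtx"],1).tolist(),np.round(c["extrinsics"],4).tolist())
    np.savez(f"{n}.npz",**c)
E
```

```text
{'time_s': 0.0, 'joints': [1.006, 0.343, 1.525, 0.0, 1.275, -0.146], 'qd': [-0.001, -0.001, -0.0, -0.001, -0.0, -0.001], 'tau': [-0.0, -43.367, -24.601, -0.0, 0.008, 0.0], 'tcp_pos': [0.213, 0.479, 0.231], 'eef_rot': [[-0.001, -0.914, 0.407], [-0.001, 0.407, 0.914], [-1.0, 0.0, -0.002]], 'force': [0.285, -0.663, 0.022], 'ft_torque': [0.021, 0.001, 0.011], 'grip_width': 0.085}
scene [[399.3, 0.0, 321.0], [0.0, 399.3, 198.7], [0.0, 0.0, 1.0]] [[0.8373, -0.5465, 0.0163, -0.3652], [-0.3853, -0.611, -0.6915, 0.2886], [0.3879, 0.5727, -0.7222, 0.6819], [0.0, 0.0, 0.0, 1.0]]
top [[493.4, 0.0, 310.9], [0.0, 493.4, 197.1], [0.0, 0.0, 1.0]] [[0.0105, -0.9997, 0.0241, 0.0564], [-0.9842, -0.0146, -0.1766, 0.4953], [0.1769, -0.0219, -0.984, 0.9879], [0.0, 0.0, 0.0, 1.0]]
```

View pics/scene0.png

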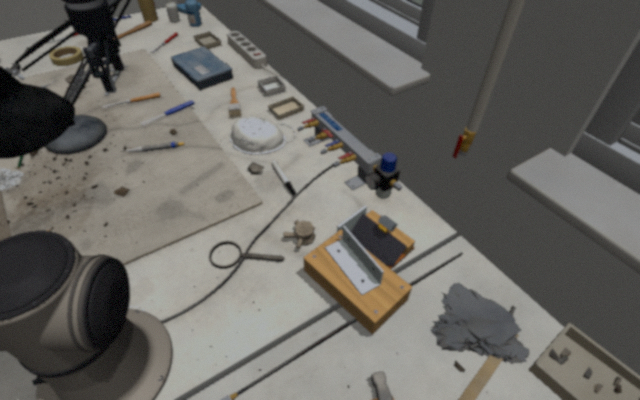

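View pics/top0.png

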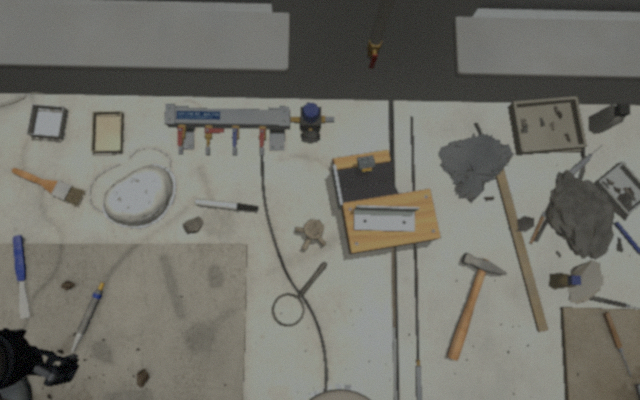

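```bash
python3 - <<'E'
import cv2
a=cv2.imread("pics/top0.png")[135:265,310:460];cv2.imwrite("pics/topz.png",cv2.resize(a,None,fx=5,fy=4.6,interpolation=cv2.INTER_CUBIC)) if 0 else cv2.imwrite("pics/topz.png",cv2.resize(a,None,fx=4.5,fy=4.5,interpolation=cv2.INTER_CUBIC))
a=cv2.imread("pics/scene0.png")[200:335,290:430];cv2.imwrite("pics/scz.png",cv2.resize(a,None,fx=4.4,fy=4.4,interpolation=cv2.INTER_CUBIC))
E
```

```text
(no output)
```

View pics/topz.png

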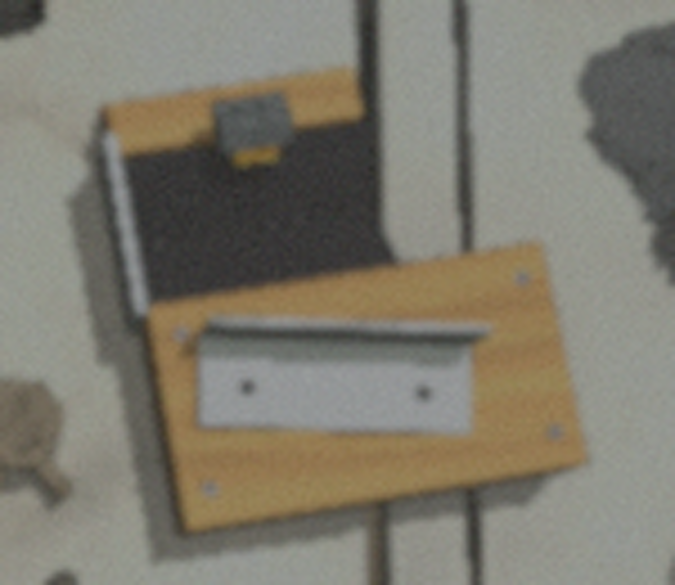

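View pics/scz.png

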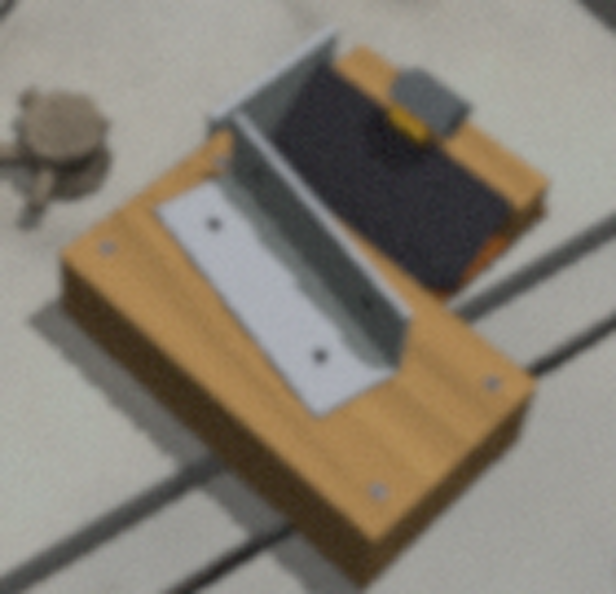

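```bash
cat > h.py <<'E'
import numpy as np,cv2
def ray(c,u,v,z):
    K=c["mtx"];E=c["extrinsics"];R=E[:3,:3];t=E[:3,3]
    d=R.T@np.linalg.inv(K)@np.array([u,v,1]);o=-R.T@t
    return o+d*(z-o[2])/d[2]
def proj(c,P):
    P=np.atleast_2d(P);E=c["extrinsics"];q=P@E[:3,:3].T+E[:3,3];q=q@c["mtx"].T
    return q[:,:2]/q[:,2:]
E
python3 - <<'E'
from h import *
T=dict(np.load("top.npz"));S=dict(np.load("scene.npz"))
t=lambda p:(310+p[0]/4.5,135+p[1]/4.5)
s=lambda p:(290+p[0]/4.4,200+p[1]/4.4)
obj=np.array([[-139,62],[-139,-125],[-34,-125],[-34,62]])/1e3
def fit(W):
    A=obj-obj.mean(0);B=W-W.mean(0);th=np.arctan2((A[:,0]*B[:,1]-A[:,1]*B[:,0]).sum(),(A*B).sum())
    R=np.array([[np.cos(th),-np.sin(th)],[np.sin(th),np.cos(th)]]);o=W.mean(0)-R@obj.mean(0)
    print("cradle th",th.round(4),"o",o.round(4),"res mm",((obj@R.T+o-W)*1e3).round(1).tolist());return R,o
WT=np.array([ray(T,*t(p),.058)[:2] for p in[(187,531),(588,462),(541,240),(150,303)]])
WS=np.array([ray(S,*s(p),.058)[:2] for p in[(62,253),(375,543),(537,383)]])
R,o=fit(WT)
print("scene vs",(WS-WT[:3]).round(4).tolist())
print("lip/+y corner scene px", proj(S,[[*WT[3],.058]]))
cr=lambda P:((P-o)@R*1e3).round(1)
for c,f,pts in((T,t,[((198,428),.062),((470,433),.062),((207,322),.102),((490,328),.102)]),(S,s,[((157,210),.062),((320,415),.062),((235,112),.102),((408,318),.102)])):
    print([cr(ray(c,*f(p),z)[:2]).tolist() for p,z in pts])
E
```

```text
cradle th 0.1755 o [ 0.5263 -0.057 ] res mm [[0.2, 0.3], [-0.5, -1.3], [0.4, -1.1], [-0.1, 2.1]]
scene vs [[0.0036, -0.0008], [0.0015, -0.0004], [0.0007, 0.0009]]
lip/+y corner scene px [[341.06886129 230.20521169]]
[[-94.7, 49.1], [-116.9, -72.3], [-53.2, 42.0], [-75.8, -80.3]]
[[-90.8, 46.9], [-113.3, -73.2], [-49.7, 41.5], [-75.0, -80.7]]
```

Call:
{"op": "move_arm", "data": {"commands": "0 -3 -1.3 0 0 0;0 -6 -2.6 0 0 0;0 -9 -4 0 0 0;0 -12 -5.3 0 0 0;0 -15 -6.6 0 0 0;0 -18 -8 0 0 0;0 -21 -9.3 0 0 0;0 -24 -10.6 0 0 0;0 -27 -12 0 0 0;0 -28.2 -12.5 0 0 0;0 -28.2 -12.5 0 0 0", "claw": 1}}

```text
time_s: 1.02
tcp_pos: [0.4218, 0.2482, 0.2304]
eef_rot: [[-0.001, -0.912, 0.41], [-0.002, 0.41, 0.912], [-1.0, 0.0, -0.002]]
force: [0.1, -0.0, 0.5]
grip_width: 0.0855
```

Call:
{"op": "move_arm", "data": {"commands": "0 -1.2 -3.1 -.05 0 0;0 -2.4 -6.2 -.1 0 0;0 -3.7 -9.3 -.15 0 0;0 -4.9 -12.4 -.2 0 0;0 -6.2 -15.5 -.25 0 0;0 -7.4 -18.7 -.3 0 0;0 -8.7 -21.8 -.35 0 0;0 -9.9 -25 -.4 0 0;0 -11.1 -28 -.416 0 0;0 -12.4 -31.2 -.416 0 0;0 -12.4 -31.2 -.416 0 0;0 -12.4 -31.2 -.416 0 0"}}

```text
time_s: 2.02
tcp_pos: [0.4066, -0.0877, 0.2308]
eef_rot: [[-0.001, -1.0, 0.01], [-0.001, 0.01, 1.0], [-1.0, 0.001, -0.001]]
force: [-0.8, 1.1, -0.1]
grip_width: 0.0852
```

Call:
{"op": "move_arm", "data": {"commands": "3 0 0 0 0 0;6 0 0 0 0 0;9 0 0 0 0 0;12 0 0 0 0 0;15 0 0 0 0 0;16 0 0 0 0 0;16 0 0 0 0 0;16 0 0 0 0 0"}}

```text
time_s: 2.68
tcp_pos: [0.4063, -0.0863, 0.0707]
eef_rot: [[-0.003, -1.0, 0.008], [-0.0, 0.008, 1.0], [-1.0, 0.003, -0.0]]
force: [-0.5, -0.8, 1.3]
grip_width: 0.0852
```

```bash
cat > snap.py <<'E'
import sys,cv2,numpy as np
from workcell import r
tag=sys.argv[1]
for n,b,f in(("scene",(200,335,290,430),4.4),("top",(135,265,310,460),4.5)):
    if len(sys.argv)>2 and n not in sys.argv[2:]: continue
    c=r.read_camera(n);a=c["img"][b[0]:b[1],b[2]:b[3]]
    cv2.imwrite(f"pics/{tag}_{n}.png",cv2.resize(a,None,fx=f,fy=f,interpolation=cv2.INTER_CUBIC))
    np.savez(f"{tag}_{n}.npz",**c)
E
python3 snap.py a
```

```text
(no output)
```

View pics/a_scene.png

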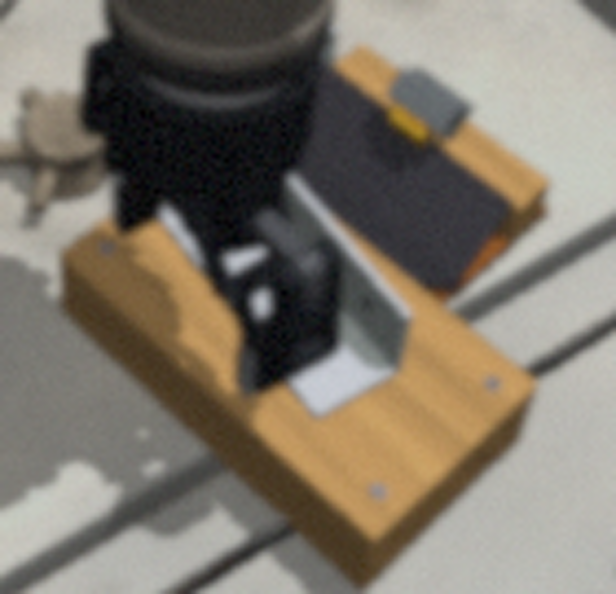

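View pics/a_top.png

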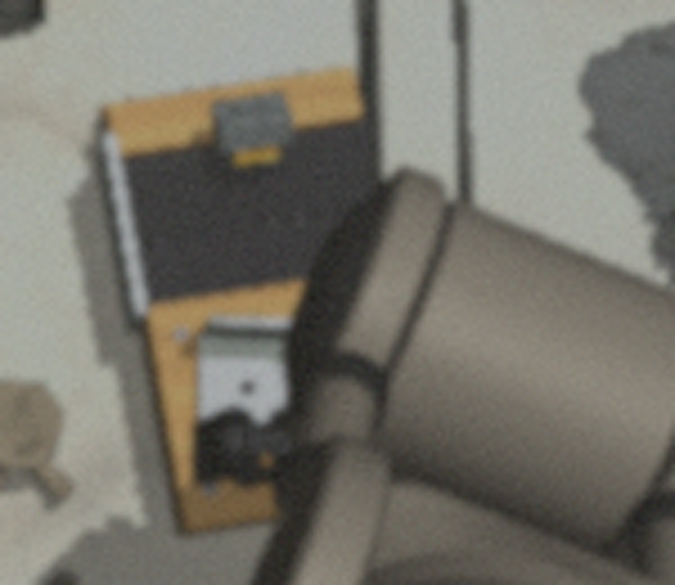

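```bash
python3 - <<'E'
from h import *
T=dict(np.load("top.npz"));S=dict(np.load("scene.npz"))
for z in(.075,.083,.09):
  print(z,ray(T,310+225/4.5,135+412/4.5,z)[:2].round(4),[ray(S,290+u/4.4,200+v/4.4,z)[:2].round(4).tolist() for u,v in((250,390),(335,345))])
for P in([.4178,-.144,.083],[.4178,-.129,.083],[.3958,-.144,.083],[.3958,-.129,.083]):
  p=proj(S,P)[0];print(P,((p-[290,200])*4.4).round())
for u,v in((198,428),(470,433)):print(ray(T,310+u/4.5,135+v/4.5,.062))
E
```

```text
0.075 [ 0.4303 -0.0359] [[0.4049, -0.1299], [0.4469, -0.1316]]
0.083 [ 0.4294 -0.0349] [[0.4016, -0.1335], [0.4431, -0.1352]]
0.09 [ 0.4285 -0.034 ] [[0.3988, -0.1367], [0.4398, -0.1384]]
[0.4178, -0.144, 0.083] [298. 390.]
[0.4178, -0.129, 0.083] [276. 363.]
[0.3958, -0.144, 0.083] [253. 417.]
[0.3958, -0.129, 0.083] [232. 389.]
[ 0.4244633 -0.0252237  0.062    ]
[ 0.42381648 -0.14862729  0.062     ]
```

Call:
{"op": "move_arm", "data": {"commands": "0 0.5 0 0 0 0;0 1 0 0 0 0;0.8 1 0 0 0 0;1.4 1 0 0 0 0;1.8 1 0 0 0 0;2.1 1 0 0 0 0;2.1 1 0 0 0 0;2.1 1 0 0 0 0"}}

```text
time_s: 3.45
tcp_pos: [0.3972, -0.0872, 0.0505]
eef_rot: [[-0.0, -1.0, 0.009], [-0.002, 0.009, 1.0], [-1.0, 0.0, -0.002]]
force: [-0.8, 0.2, -0.7]
grip_width: 0.0855
```

```bash
python3 snap.py b
```

```text
(no output)
```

View pics/b_scene.png

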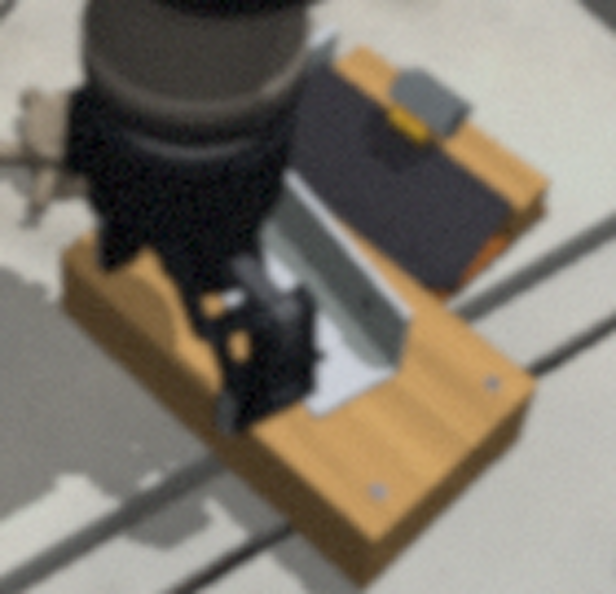

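View pics/b_top.png

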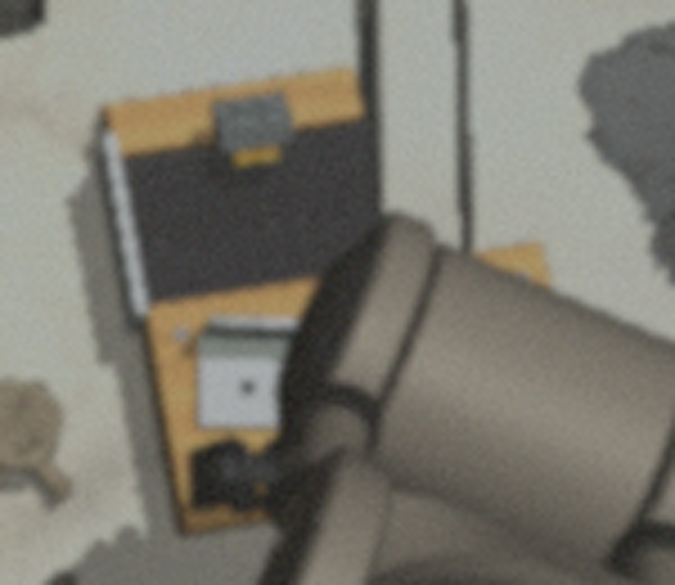

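Call:
{"op": "move_arm", "data": {"commands": "0.1 0 0 0 0 0;0.2 0 0 0 0 0;0.2 0 0 0 0 0;0.2 0 0 0 0 0"}}

```text
time_s: 3.88
tcp_pos: [0.3974, -0.0873, 0.0488]
eef_rot: [[0.0, -1.0, 0.009], [-0.002, 0.009, 1.0], [-1.0, -0.0, -0.002]]
force: [-0.1, 1.2, -0.0]
grip_width: 0.0857
```

Call:
{"op": "move_arm", "data": {"commands": "0.1 0 0 0 0 0;0.1 0 0 0 0 0;0.1 0 0 0 0 0"}}

```text
time_s: 4.13
tcp_pos: [0.3974, -0.0873, 0.0478]
eef_rot: [[0.0, -1.0, 0.009], [-0.002, 0.009, 1.0], [-1.0, -0.0, -0.002]]
force: [-0.6, 0.1, -0.1]
grip_width: 0.0859
```

Call:
{"op": "move_arm", "data": {"commands": "0.1 0 0 0 0 0;0.1 0 0 0 0 0;0.1 0 0 0 0 0"}}

```text
time_s: 4.38
tcp_pos: [0.3973, -0.0872, 0.0467]
eef_rot: [[0.0, -1.0, 0.009], [-0.002, 0.009, 1.0], [-1.0, -0.0, -0.002]]
force: [-0.5, 0.3, 0.5]
grip_width: 0.0853
```

Call:
{"op": "move_arm", "data": {"commands": "0.07 -0.2 0 0 0 0;0.07 -0.4 0 0 0 0;0.07 -0.6 0 0 0 0;0.07 -0.8 0 0 0 0;0.07 -1 0 0 0 0;0.07 -1.2 0 0 0 0;0.07 -1.4 0 0 0 0;0.07 -1.6 0 0 0 0;0.07 -1.8 0 0 0 0;0.07 -2 0 0 0 0;0.07 -2 0 0 0 0"}}

```text
time_s: 5.3
tcp_pos: [0.4177, -0.0875, 0.046]
eef_rot: [[0.0, -1.0, 0.009], [-0.002, 0.009, 1.0], [-1.0, -0.0, -0.002]]
force: [0.3, -0.9, -0.2]
grip_width: 0.0854
```

```bash
python3 snap.py c
```

```text
(no output)
```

View pics/c_scene.png

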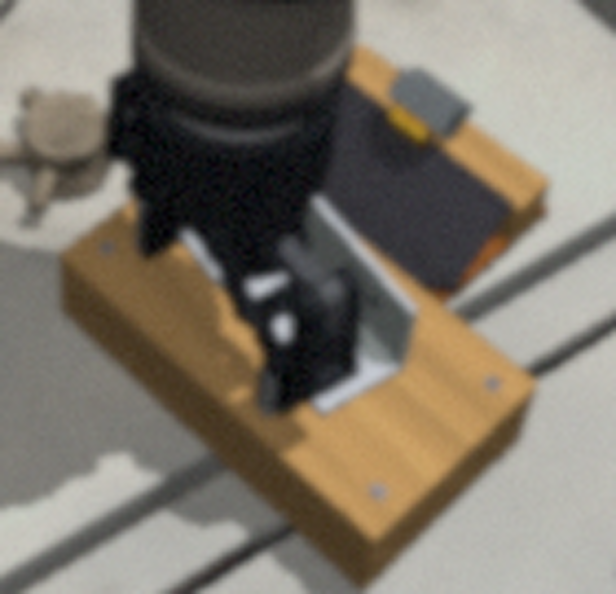

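View pics/c_top.png

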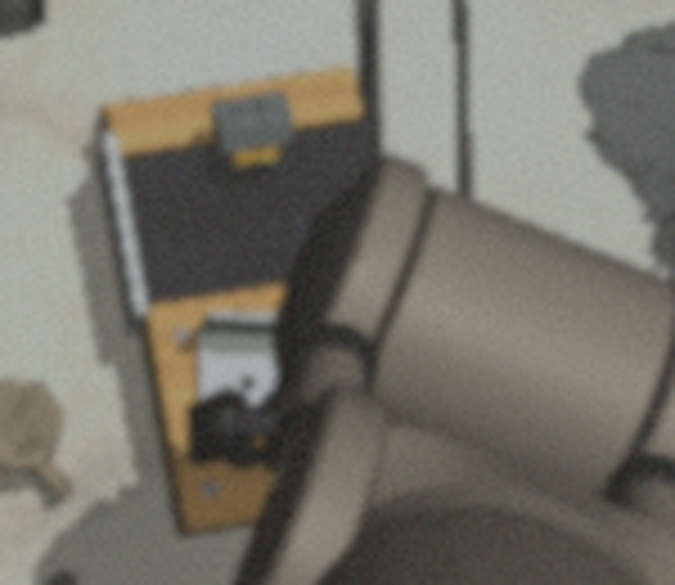

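Call:
{"op": "move_arm", "data": {"commands": "0 -0.2 0 0 0 0;0 -0.4 0 0 0 0;0 -0.6 0 0 0 0;0 -0.8 0 0 0 0;0 -1 0 0 0 0;0 -1 0 0 0 0"}}

```text
time_s: 5.9
tcp_pos: [0.4279, -0.0876, 0.046]
eef_rot: [[0.001, -1.0, 0.008], [-0.002, 0.008, 1.0], [-1.0, -0.001, -0.002]]
force: [-0.2, 0.3, 0.5]
grip_width: 0.0854
```

```bash
python3 snap.py d
```

```text
(no output)
```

View pics/d_scene.png

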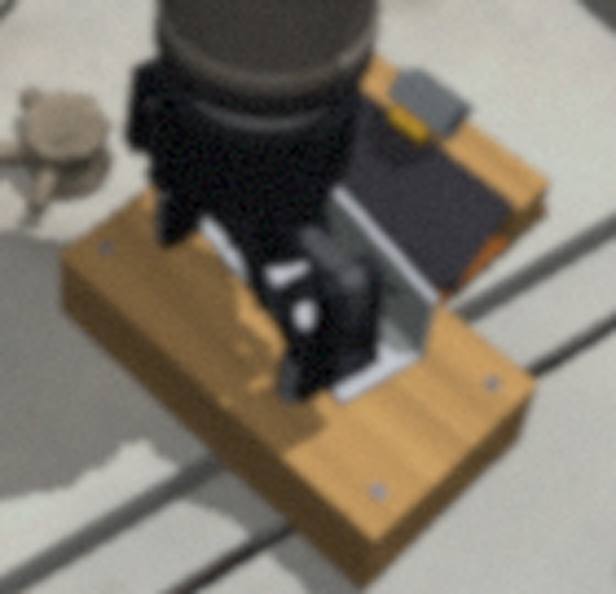

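View pics/d_top.png

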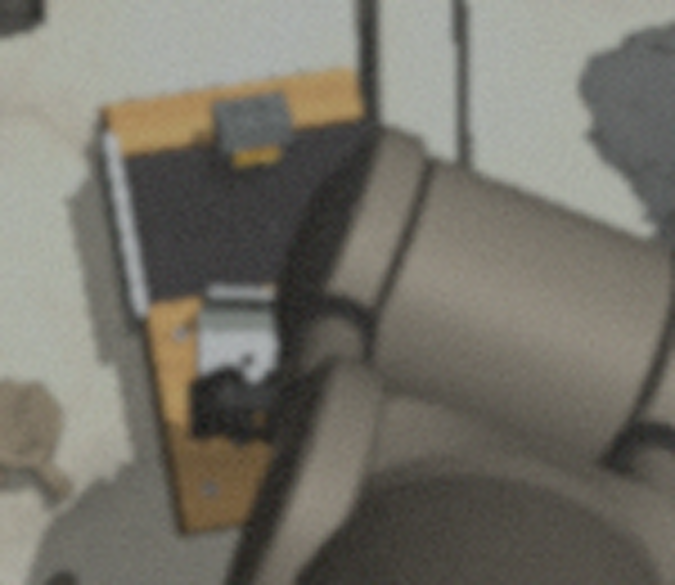

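Call:
{"op": "move_arm", "data": {"commands": "0 -0.1 0 -.02 0 0;0 -0.2 0 -.04 0 0;0 -0.3 0 -.06 0 0;0 -0.4 0 -.08 0 0;0 -0.5 0 -.1 0 0;0 -0.6 0 -.12 0 0;0 -0.7 0 -.14 0 0;0 -0.8 0 -.16 0 0;0 -0.9 0 -.184 0 0;0 -1 0 -.184 0 0;0 -1 0 -.184 0 0"}}

```text
time_s: 6.92
tcp_pos: [0.4377, -0.0876, 0.046]
eef_rot: [[0.001, -0.985, -0.175], [-0.002, -0.175, 0.985], [-1.0, -0.0, -0.002]]
force: [-0.8, 0.2, 0.6]
grip_width: 0.0856
```

```bash
python3 snap.py e
```

```text
(no output)
```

View pics/e_scene.png

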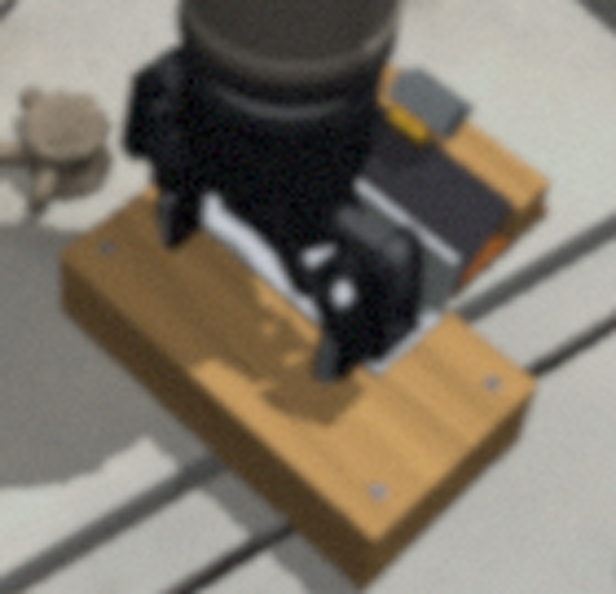

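View pics/e_top.png

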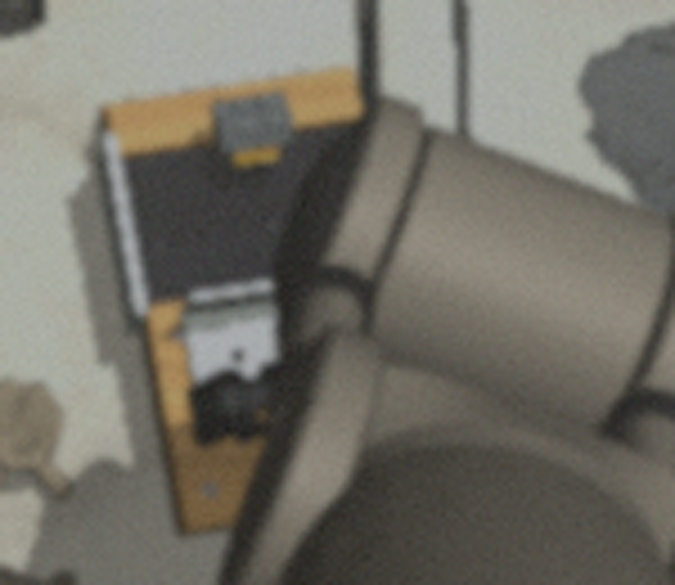

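Call:
{"op": "move_arm", "data": {"commands": "0 -0.15 0 0 0 0;0 -0.3 0 0 0 0;0 -0.45 0 0 0 0;0 -0.6 0 0 0 0;0 -0.75 0 0 0 0;0 -0.9 0 0 0 0;0 -1.05 0 0 0 0;0 -1.2 0 0 0 0;0 -1.3 0 0 0 0;0 -1.3 0 0 0 0"}}

```text
time_s: 7.85
tcp_pos: [0.4507, -0.0853, 0.046]
eef_rot: [[0.001, -0.985, -0.175], [-0.002, -0.175, 0.985], [-1.0, -0.0, -0.002]]
force: [0.1, 0.1, -0.7]
grip_width: 0.0853
```

```bash
python3 snap.py f scene
```

```text
(no output)
```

View pics/f_scene.png

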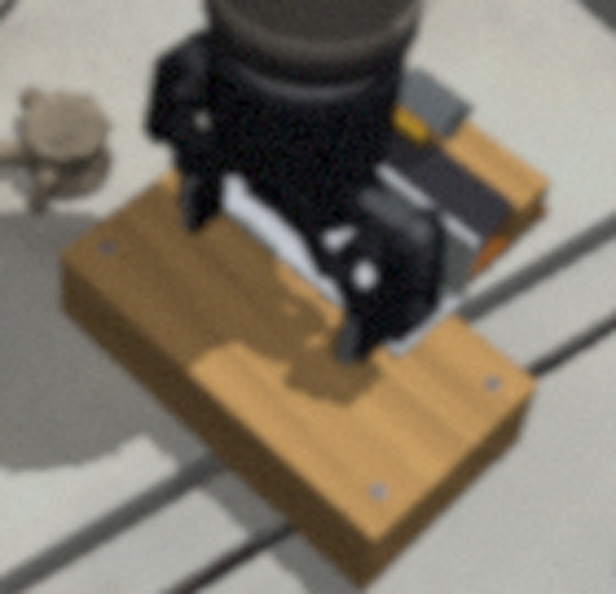

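Call:
{"op": "move_arm", "data": {"commands": "0 -0.1 0 0 0 0;0 -0.2 0 0 0 0;0 -0.3 0 0 0 0;0 -0.4 0 0 0 0;0 -0.5 0 0 0 0;0 -0.5 0 0 0 0;0 -0.5 0 0 0 0"}}

```text
time_s: 8.48
tcp_pos: [0.4556, -0.0844, 0.046]
eef_rot: [[0.001, -0.985, -0.175], [-0.002, -0.175, 0.985], [-1.0, -0.001, -0.002]]
force: [-0.7, -0.6, 0.7]
grip_width: 0.0858
```

```bash
python3 snap.py g scene
```

```text
(no output)
```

View pics/g_scene.png

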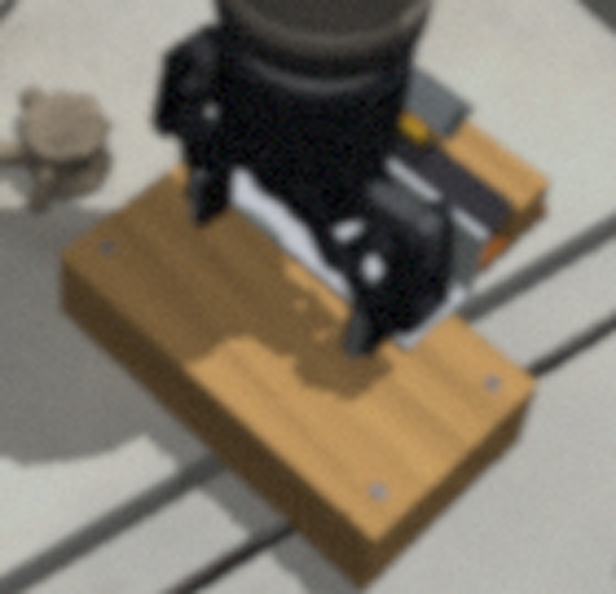

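Not tipped yet; continue a few mm.

Call:
{"op": "move_arm", "data": {"commands": "0 -0.1 0 0 0 0;0 -0.2 0 0 0 0;0 -0.3 0 0 0 0;0 -0.4 0 0 0 0;0 -0.4 0 0 0 0;0 -0.4 0 0 0 0"}}

```text
time_s: 9.03
tcp_pos: [0.4597, -0.0837, 0.046]
eef_rot: [[0.001, -0.985, -0.175], [-0.002, -0.175, 0.985], [-1.0, -0.001, -0.002]]
force: [-0.3, -0.7, 0.0]
grip_width: 0.0857
```

```bash
python3 snap.py i scene
```

```text
(no output)
```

View pics/i_scene.png

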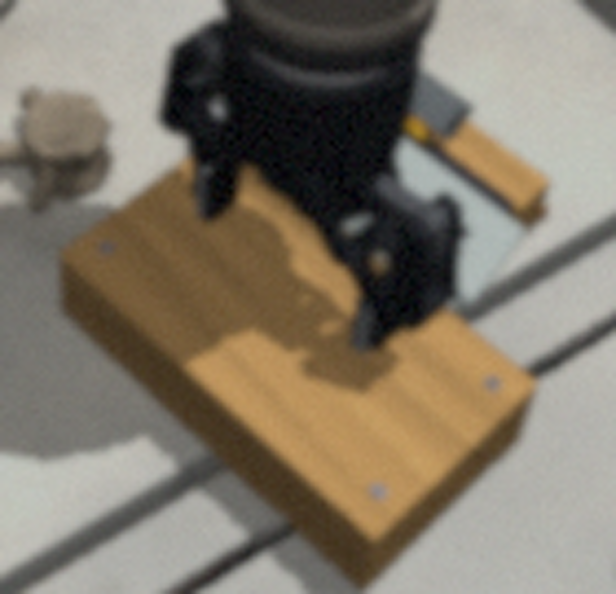

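Call:
{"op": "move_arm", "data": {"commands": "-3 0 0 0 0 0;-6 0 0 0 0 0;-9 0 0 0 0 0;-11 -1 -1.5 0 0 0;-11 -3 -4 0 0 0;-11 -5 -6.5 0 0 0;-11 -7 -9 0 0 0;-11 -7 -9.5 0 0 0;-11 -7 -9.5 0 0 0;-11 -7 -9.5 0 0 0", "claw": 1}}

```text
time_s: 9.92
tcp_pos: [0.5441, -0.1644, 0.1556]
eef_rot: [[-0.001, -0.985, -0.174], [-0.001, -0.174, 0.985], [-1.0, 0.001, -0.001]]
force: [-0.7, 0.0, -0.4]
grip_width: 0.0853
```

```bash
python3 snap.py j
```

```text
(no output)
```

View pics/j_scene.png

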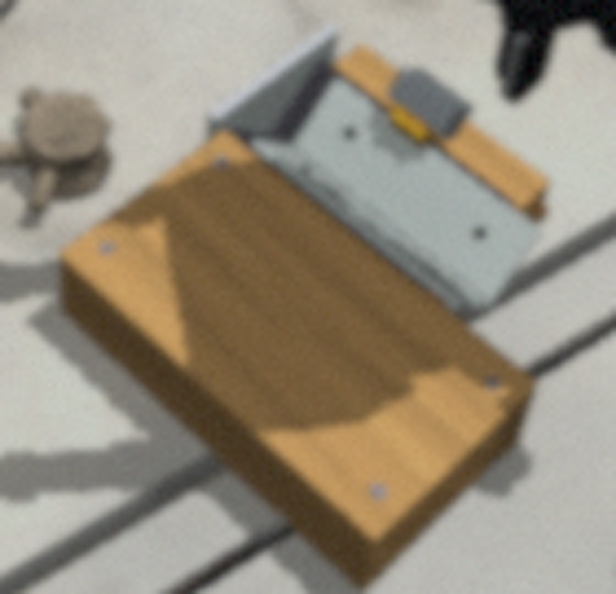

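View pics/j_top.png

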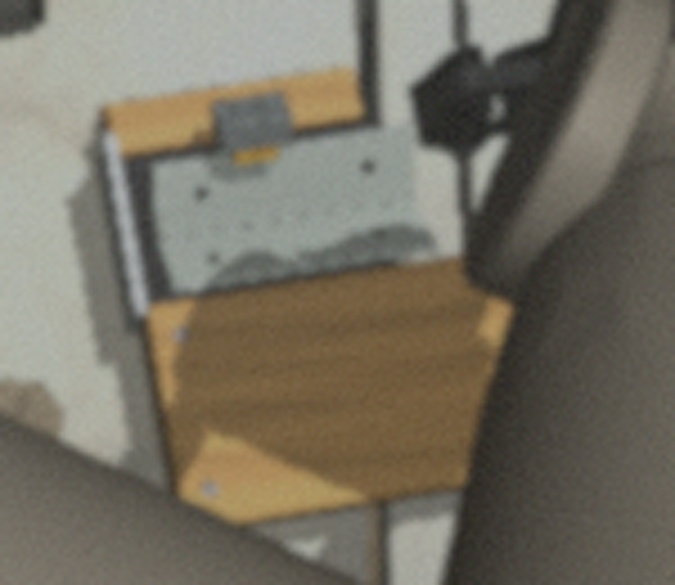

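Call:
{"op": "move_arm", "data": {"commands": "0 0 0 0 0 0;1 0 0 0 0 0;2 0 0 0 0 0;3 0 0 0 0 0;4 0 0 0 0 0;5 0 0 0 0 0;5 0 0 0 0 0;5 0 0 0 0 0;5 0 0 0 0 0;5 0 0 0 0 0", "claw": 0}}

```text
time_s: 10.85
tcp_pos: [0.5445, -0.1641, 0.1066]
eef_rot: [[0.001, -0.985, -0.175], [-0.002, -0.175, 0.985], [-1.0, -0.001, -0.002]]
force: [-0.3, -0.3, -0.0]
grip_width: 0.0002
```

Call:
{"op": "move_arm", "data": {"commands": "1 0 0 0 0 0;2 0 0 0 0 0;3 0 0 0 0 0;4 0 0 0 0 0;5 0 0 0 0 0;6 0 0 0 0 0;7 0 0 0 0 0;7.7 0 0 0 0 0;7.7 0 0 0 0 0;7.7 0 0 0 0 0"}}

```text
time_s: 11.68
tcp_pos: [0.5444, -0.1642, 0.0291]
eef_rot: [[0.0, -0.985, -0.175], [-0.001, -0.175, 0.985], [-1.0, 0.0, -0.001]]
force: [-1.3, 0.2, 0.2]
grip_width: 0.0004
```

```bash
python3 snap.py k
```

```text
(no output)
```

View pics/k_scene.png

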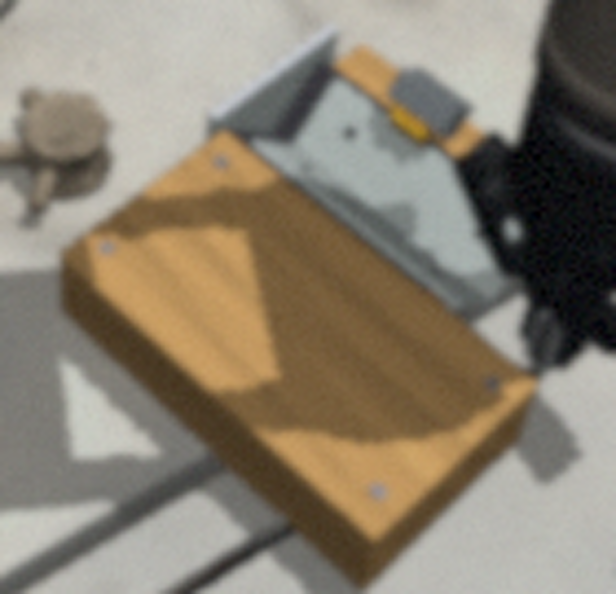

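View pics/k_top.png

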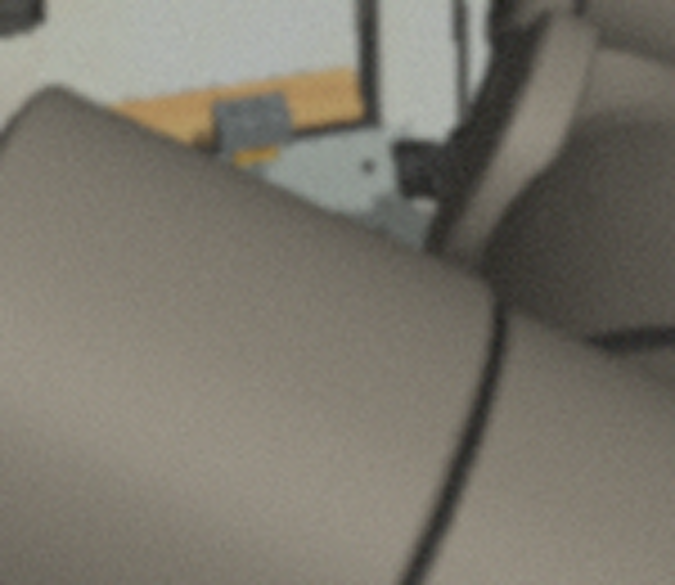

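Call:
{"op": "move_arm", "data": {"commands": "0 0 0.3 0 0 0;0 0 0.6 0 0 0;0 0 0.9 0 0 0;0 0 1.2 0 0 0;0 0 1.5 0 0 0;0 0 1.8 0 0 0;0 0 1.8 0 0 0"}}

```text
time_s: 12.37
tcp_pos: [0.5416, -0.146, 0.03]
eef_rot: [[0.001, -0.984, -0.176], [-0.002, -0.176, 0.984], [-1.0, -0.001, -0.002]]
force: [0.3, -0.2, 0.2]
grip_width: 0.0004
```

Call:
{"op": "move_arm", "data": {"commands": "0 0 0.1 0 0 0;0 0 0.2 0 0 0;0 0 0.3 0 0 0;0 0 0.4 0 0 0;0 0 0.4 0 0 0"}}

```text
time_s: 12.78
tcp_pos: [0.5409, -0.142, 0.03]
eef_rot: [[0.002, -0.984, -0.176], [-0.002, -0.176, 0.984], [-1.0, -0.001, -0.002]]
force: [-0.2, -0.6, 0.1]
grip_width: 0.0002
```

Call:
{"op": "move_arm", "data": {"commands": "0 0 0.1 0 0 0;0 0 0.2 0 0 0;0 0 0.3 0 0 0;0 0 0.3 0 0 0"}}

```text
time_s: 13.12
tcp_pos: [0.5403, -0.1389, 0.0299]
eef_rot: [[0.001, -0.984, -0.176], [-0.002, -0.176, 0.984], [-1.0, -0.001, -0.002]]
force: [0.9, -0.8, 0.2]
grip_width: -0.0
```

```bash
python3 snap.py l scene
```

```text
(no output)
```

View pics/l_scene.png

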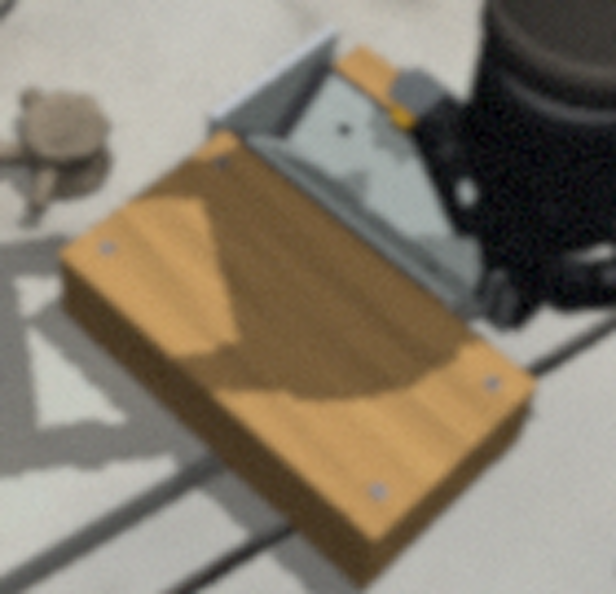

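Call:
{"op": "move_arm", "data": {"commands": "0 0 0.1 0 0 0;0 0 0.2 0 0 0;0 0 0.3 0 0 0;0 0 0.3 0 0 0"}}

```text
time_s: 13.5
tcp_pos: [0.5398, -0.1358, 0.03]
eef_rot: [[0.002, -0.984, -0.176], [-0.002, -0.176, 0.984], [-1.0, -0.001, -0.002]]
force: [0.2, -0.0, -0.3]
grip_width: -0.0001
```

Call:
{"op": "move_arm", "data": {"commands": "0 0 0.1 0 0 0;0 0 0.2 0 0 0;0 0 0.2 0 0 0"}}

```text
time_s: 13.75
tcp_pos: [0.5394, -0.1336, 0.03]
eef_rot: [[0.001, -0.984, -0.176], [-0.002, -0.176, 0.984], [-1.0, -0.001, -0.002]]
force: [-0.4, 0.2, -0.4]
grip_width: -0.0001
```

```bash
python3 snap.py m scene
```

```text
(no output)
```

View pics/m_scene.png

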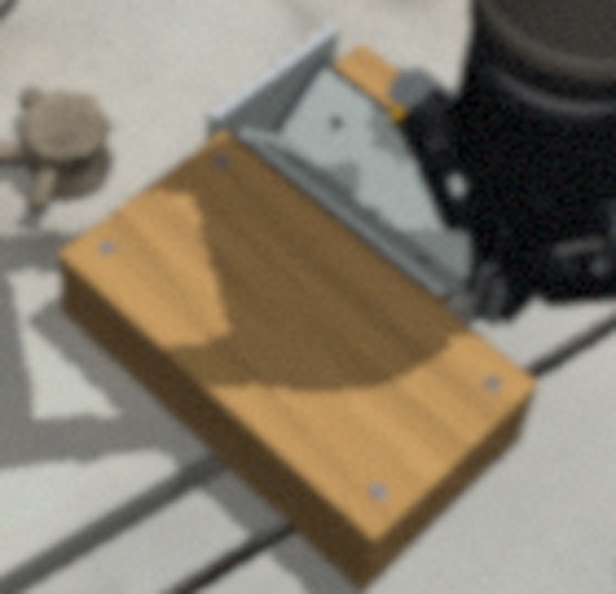

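Call:
{"op": "move_arm", "data": {"commands": "0 0 0.1 0 0 0;0 0 0.1 0 0 0"}}

```text
time_s: 13.97
tcp_pos: [0.5392, -0.1326, 0.0299]
eef_rot: [[0.001, -0.984, -0.176], [-0.002, -0.176, 0.984], [-1.0, -0.001, -0.002]]
force: [0.9, -0.1, -0.4]
grip_width: 0.0004
```

Call:
{"op": "move_arm", "data": {"commands": "0 0 0.1 0 0 0;0 0 0.1 0 0 0"}}

```text
time_s: 14.13
tcp_pos: [0.539, -0.1314, 0.03]
eef_rot: [[0.001, -0.984, -0.176], [-0.002, -0.176, 0.984], [-1.0, -0.001, -0.002]]
force: [0.2, -0.3, -0.5]
grip_width: 0.0001
```

Call:
{"op": "move_arm", "data": {"commands": "0 0 0.1 0 0 0;0 0 0.1 0 0 0"}}

```text
time_s: 14.3
tcp_pos: [0.5388, -0.1303, 0.0299]
eef_rot: [[0.001, -0.984, -0.176], [-0.002, -0.176, 0.984], [-1.0, -0.001, -0.002]]
force: [-0.0, -1.1, 1.1]
grip_width: -0.0001
```

```bash
python3 snap.py n scene
```

```text
(no output)
```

View pics/n_scene.png

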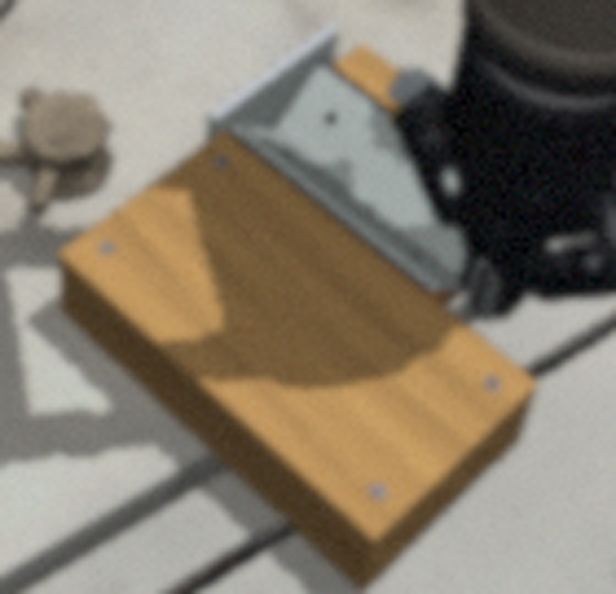

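Call:
{"op": "move_arm", "data": {"commands": "0 0 0.1 0 0 0;0 0 0.1 0 0 0"}}

```text
time_s: 14.52
tcp_pos: [0.5386, -0.1292, 0.0299]
eef_rot: [[0.001, -0.984, -0.176], [-0.002, -0.176, 0.984], [-1.0, -0.001, -0.002]]
force: [-0.8, -0.2, 0.6]
grip_width: -0.0003
```

Call:
{"op": "move_arm", "data": {"commands": "0 0 0.1 0 0 0;0 0 0.1 0 0 0"}}

```text
time_s: 14.68
tcp_pos: [0.5383, -0.128, 0.0299]
eef_rot: [[0.001, -0.984, -0.176], [-0.001, -0.176, 0.984], [-1.0, -0.001, -0.002]]
force: [-0.2, -0.8, 0.6]
grip_width: 0.0
```

Call:
{"op": "move_arm", "data": {"commands": "0 0 0.05 0 0 0;0 0 0.05 0 0 0"}}

```text
time_s: 14.85
tcp_pos: [0.5383, -0.1275, 0.0299]
eef_rot: [[0.001, -0.984, -0.176], [-0.001, -0.176, 0.984], [-1.0, -0.001, -0.002]]
force: [0.5, -1.1, -0.1]
grip_width: -0.0001
```

Call:
{"op": "move_arm", "data": {"commands": "0 0 0.1 0 0 0;0 0 0.1 0 0 0"}}

```text
time_s: 15.02
tcp_pos: [0.5383, -0.1269, 0.0301]
eef_rot: [[0.002, -0.984, -0.177], [-0.002, -0.177, 0.984], [-1.0, -0.001, -0.003]]
force: [0.3, -2.6, -1.0]
grip_width: -0.0001
```

Call:
{"op": "move_arm", "data": {"commands": "0 0 0.05 0 0 0;0 0 0.05 0 0 0"}}

```text
time_s: 15.18
tcp_pos: [0.5384, -0.1266, 0.0302]
eef_rot: [[0.002, -0.984, -0.176], [-0.003, -0.176, 0.984], [-1.0, -0.002, -0.003]]
force: [0.6, -3.1, -0.7]
grip_width: -0.0
```

```bash
python3 snap.py o
```

```text
(no output)
```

View pics/o_scene.png

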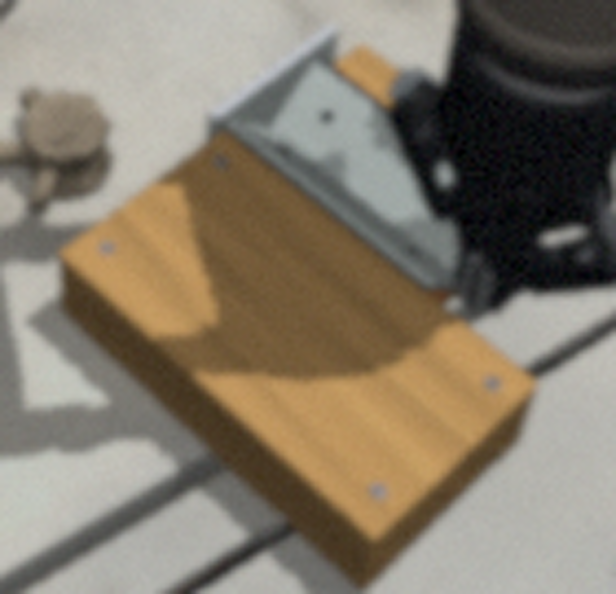

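View pics/o_top.png

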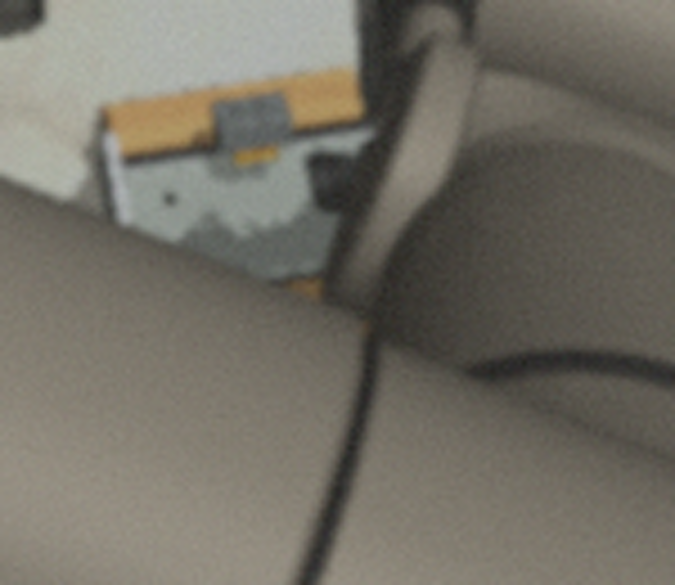

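Call:
{"op": "move_arm", "data": {"commands": "0 0 0.1 0 0 0;0 0 0.1 0 0 0;0 0 0.1 0 0 0"}}

```text
time_s: 15.53
tcp_pos: [0.5386, -0.1254, 0.0304]
eef_rot: [[0.003, -0.984, -0.176], [-0.003, -0.177, 0.984], [-1.0, -0.003, -0.003]]
force: [1.3, -0.3, 1.5]
grip_width: -0.0001
```

Call:
{"op": "move_arm", "data": {"commands": "0 0 0.1 0 0 0;0 0 0.1 0 0 0;0 0 0.1 0 0 0"}}

```text
time_s: 15.78
tcp_pos: [0.5386, -0.1242, 0.0305]
eef_rot: [[0.003, -0.984, -0.177], [-0.002, -0.177, 0.984], [-1.0, -0.003, -0.003]]
force: [2.2, -0.4, 1.6]
grip_width: 0.0003
```

```bash
python3 snap.py p
```

```text
(no output)
```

View pics/p_scene.png

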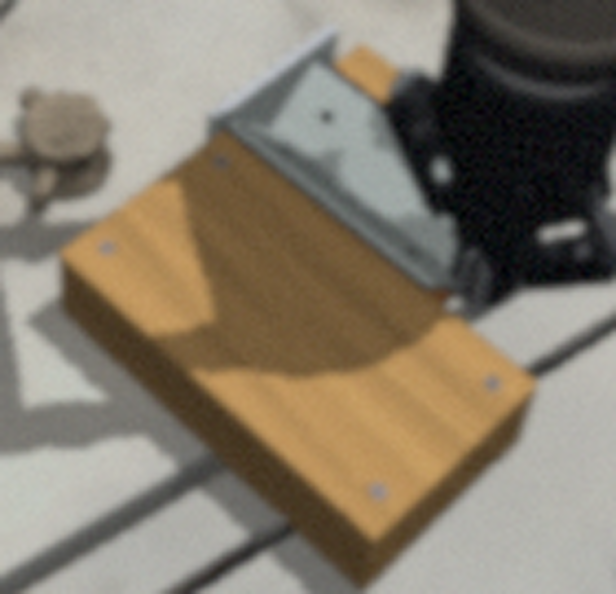

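View pics/p_top.png

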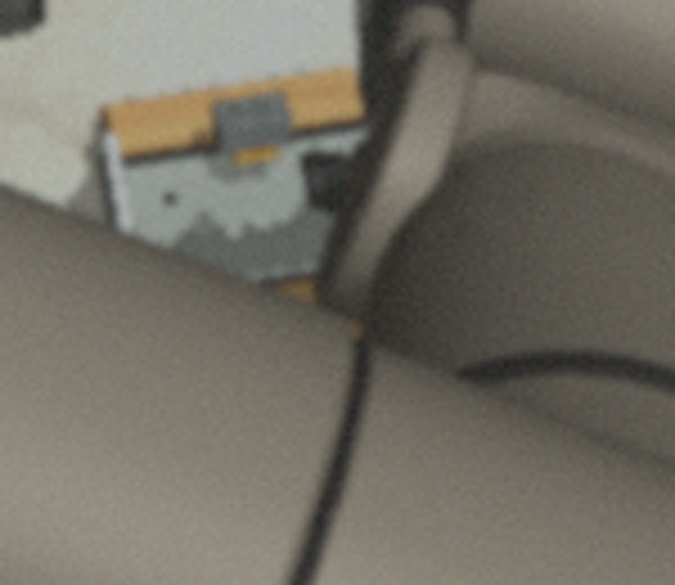

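Call:
{"op": "move_arm", "data": {"commands": "0 0 -0.5 0 0 0;0 0 -1.5 0 0 0;0 0 -2.5 0 0 0;-2 0 -3 0 0 0;-5 0 -3 0 0 0;-8 0 -3 0 0 0;-11 0 -3 0 0 0;-12 0 -3 0 0 0;-12 0 -3 0 0 0"}}

```text
time_s: 16.63
tcp_pos: [0.5447, -0.155, 0.1532]
eef_rot: [[0.008, -0.984, -0.176], [-0.005, -0.176, 0.984], [-1.0, -0.007, -0.006]]
force: [0.4, -0.7, 0.3]
grip_width: -0.0001
```

```bash
python3 snap.py q
```

```text
(no output)
```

View pics/q_scene.png

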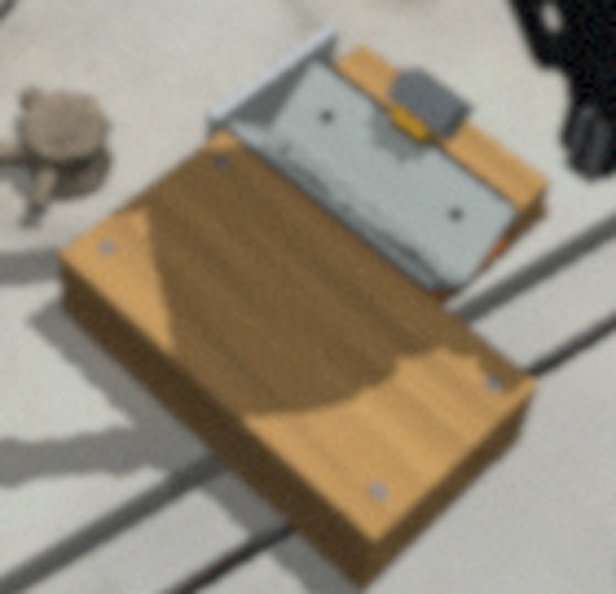

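View pics/q_top.png

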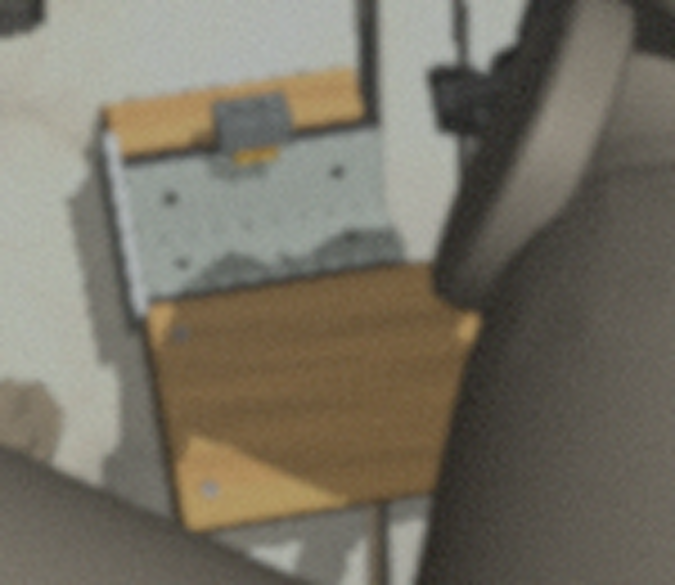

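Call:
{"op": "move_arm", "data": {"commands": "0 -0.2 1.5 0 -.006 .007;0 -0.4 4 0 -.006 .007;0 -0.6 6.5 0 -.006 .007;0 -0.8 9 0 -.006 .007;0 -0.8 9.7 0 -.006 .007;0 -0.8 9.7 0 -.006 .007;0 -0.8 9.7 0 -.006 .007;0 -0.8 9.7 0 -.006 .007;0 -0.8 9.7 0 -.006 .007;0 -0.8 9.7 0 -.006 .007", "claw": 1}}

```text
time_s: 17.57
tcp_pos: [0.5337, -0.0579, 0.1491]
eef_rot: [[-0.006, -0.985, -0.175], [0.003, -0.175, 0.985], [-1.0, 0.006, 0.004]]
force: [0.6, 0.6, -0.3]
grip_width: 0.085
```

```bash
cat > w.py <<'E'
import numpy as np
from workcell import r
o=r.observe();p=np.array(o["tcp_pos"]);c,s=np.cos(.1755),np.sin(.1755);d=p[:2]-[.5263,-.057]
print("cradle mm",np.round(1e3*np.array([c*d[0]+s*d[1],-s*d[0]+c*d[1],p[2]-.01]),1),"F",np.round(o["force"],1),"T",np.round(o["ft_torque"],2),"g",round(o["grip_width"],4));print(np.round(o["eef_rot"],3).tolist())
E
python3 w.py
```

```text
cradle mm [  7.1  -2.2 139.1] F [ 0.6  0.6 -0.3] T [-0.03  0.    0.01] g 0.085
[[-0.006, -0.985, -0.175], [0.003, -0.175, 0.985], [-1.0, 0.006, 0.004]]
```

Call:
{"op": "move_arm", "data": {"commands": "2 -0.1 0 0 .004 -.006;4 -0.1 0 0 .004 -.006;6 -0.1 0 0 .004 -.006;8 -0.1 0 0 .004 -.006;8.9 -0.1 0 0 .004 -.006;8.9 -0.1 0 0 .004 -.006;8.9 -0.1 0 0 .004 -.006"}}

```text
time_s: 18.15
tcp_pos: [0.5343, -0.0579, 0.0603]
eef_rot: [[0.0, -0.985, -0.174], [-0.0, -0.174, 0.985], [-1.0, -0.0, -0.0]]
force: [0.4, -0.5, -0.4]
grip_width: 0.0856
```

```bash
python3 w.py; python3 snap.py s
```

```text
cradle mm [ 7.7 -2.3 50.3] F [ 0.4 -0.5 -0.4] T [0.   0.04 0.03] g 0.0856
[[0.0, -0.985, -0.174], [-0.0, -0.174, 0.985], [-1.0, -0.0, -0.0]]
```

View pics/s_scene.png

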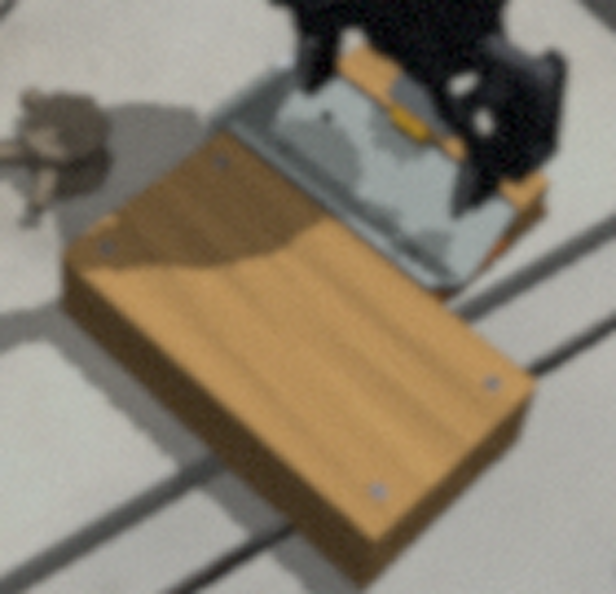

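View pics/s_top.png

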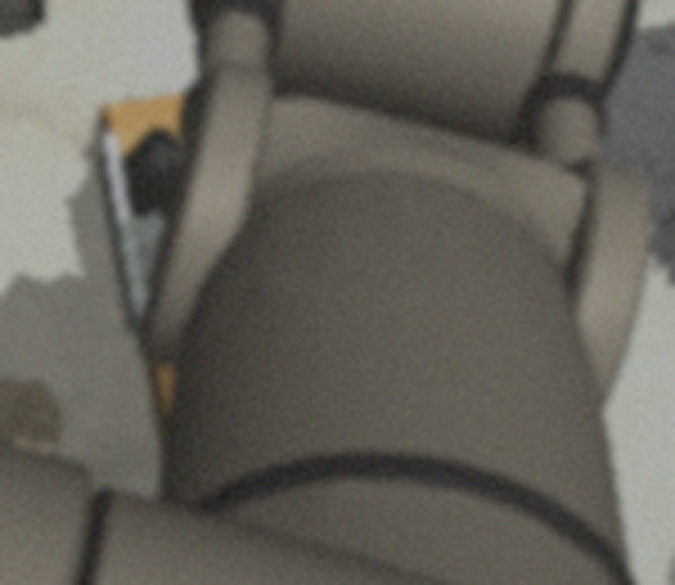

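Call:
{"op": "move_arm", "data": {"commands": "0.4 0 -0.1 0 0 0;0.8 0 -0.1 0 0 0;1.2 0 -0.1 0 0 0;1.4 0 -0.1 0 0 0;1.4 0 -0.1 0 0 0;1.4 0 -0.1 0 0 0"}}

```text
time_s: 18.75
tcp_pos: [0.5351, -0.0588, 0.0471]
eef_rot: [[0.002, -0.985, -0.174], [-0.001, -0.174, 0.985], [-1.0, -0.002, -0.001]]
force: [0.7, -1.5, -0.3]
grip_width: 0.0854
```

```bash
python3 w.py; python3 snap.py t scene
```

```text
cradle mm [ 8.3 -3.3 37.1] F [ 0.7 -1.5 -0.3] T [ 0.01 -0.    0.02] g 0.0854
[[0.002, -0.985, -0.174], [-0.001, -0.174, 0.985], [-1.0, -0.002, -0.001]]
```

View pics/t_scene.png

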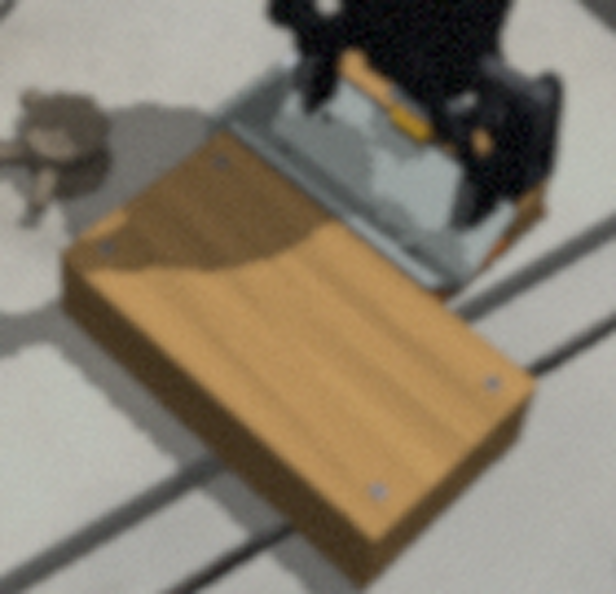

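Call:
{"op": "move_arm", "data": {"commands": "0.2 -0.1 0 0 0 0;0.3 -0.1 0 0 0 0;0.3 -0.1 0 0 0 0"}}

```text
time_s: 19.05
tcp_pos: [0.5361, -0.0587, 0.044]
eef_rot: [[0.002, -0.985, -0.174], [-0.001, -0.174, 0.985], [-1.0, -0.002, -0.001]]
force: [-0.7, -0.2, 0.5]
grip_width: 0.0855
```

Call:
{"op": "move_arm", "data": {"commands": "0.1 -0.1 0 0 0 0;0.2 -0.2 0 0 0 0;0.2 -0.2 0 0 0 0"}}

```text
time_s: 19.3
tcp_pos: [0.5382, -0.0582, 0.0418]
eef_rot: [[0.002, -0.985, -0.175], [-0.001, -0.175, 0.985], [-1.0, -0.002, -0.001]]
force: [-0.4, -0.1, -0.3]
grip_width: 0.0851
```

Call:
{"op": "move_arm", "data": {"commands": "0.1 -0.1 0 0 0 0;0.2 -0.1 0 0 0 0;0.2 -0.1 0 0 0 0"}}

```text
time_s: 19.55
tcp_pos: [0.5391, -0.058, 0.0396]
eef_rot: [[0.002, -0.985, -0.174], [-0.001, -0.174, 0.985], [-1.0, -0.002, -0.001]]
force: [-0.1, -0.4, -0.7]
grip_width: 0.0854
```

```bash
python3 w.py
```

```text
cradle mm [12.4 -3.3 29.6] F [-0.1 -0.4 -0.7] T [ 0.01 -0.01 -0.03] g 0.0854
[[0.002, -0.985, -0.174], [-0.001, -0.174, 0.985], [-1.0, -0.002, -0.001]]
```

Call:
{"op": "move_arm", "data": {"commands": "0.1 -0.1 0 0 0 0;0.1 -0.1 0 0 0 0;0.1 -0.1 0 0 0 0"}}

```text
time_s: 19.8
tcp_pos: [0.5401, -0.0579, 0.0385]
eef_rot: [[0.002, -0.985, -0.175], [-0.0, -0.175, 0.985], [-1.0, -0.001, -0.001]]
force: [0.1, -0.1, 0.2]
grip_width: 0.0856
```

Call:
{"op": "move_arm", "data": {"commands": "0.1 -0.1 0 0 0 0;0.1 -0.1 0 0 0 0;0.1 -0.1 0 0 0 0"}}

```text
time_s: 20.05
tcp_pos: [0.541, -0.0577, 0.0377]
eef_rot: [[0.002, -0.985, -0.175], [-0.001, -0.175, 0.985], [-1.0, -0.001, -0.001]]
force: [-2.0, -0.5, 3.1]
grip_width: 0.0853
```

```bash
python3 w.py; python3 snap.py u scene
```

```text
cradle mm [14.4 -3.3 27.7] F [-2.  -0.5  3.1] T [0.1  0.17 0.07] g 0.0853
[[0.002, -0.985, -0.175], [-0.001, -0.175, 0.985], [-1.0, -0.001, -0.001]]
```

View pics/u_scene.png

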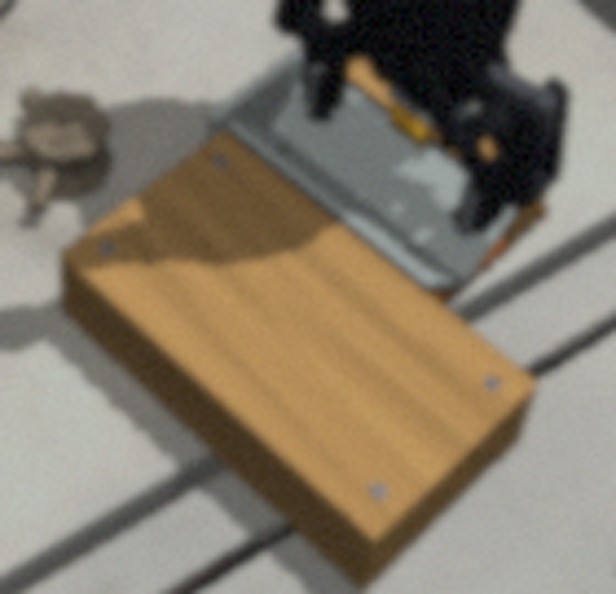

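Call:
{"op": "move_arm", "data": {"commands": "0.05 -0.05 0 0 0 0;0.05 -0.05 0 0 0 0"}}

```text
time_s: 20.27
tcp_pos: [0.5411, -0.0577, 0.0376]
eef_rot: [[0.001, -0.985, -0.175], [-0.001, -0.175, 0.985], [-1.0, -0.001, -0.001]]
force: [-4.0, -0.7, 7.1]
grip_width: 0.0857
```

Call:
{"op": "move_arm", "data": {"commands": "0.05 -0.05 0 0 0 0;0.05 -0.05 0 0 0 0"}}

```text
time_s: 20.43
tcp_pos: [0.5411, -0.0577, 0.0376]
eef_rot: [[-0.0, -0.985, -0.175], [-0.001, -0.175, 0.985], [-1.0, 0.0, -0.001]]
force: [-3.9, -1.8, 7.6]
grip_width: 0.0857
```

Call:
{"op": "move_arm", "data": {"commands": "0.05 -0.05 0 0 0 0;0.05 -0.05 0 0 0 0"}}

```text
time_s: 20.6
tcp_pos: [0.5411, -0.0577, 0.0376]
eef_rot: [[-0.001, -0.985, -0.175], [-0.001, -0.175, 0.985], [-1.0, 0.001, -0.001]]
force: [-4.7, -0.7, 7.8]
grip_width: 0.0853
```

```bash
python3 w.py
```

```text
cradle mm [14.4 -3.3 27.6] F [-4.7 -0.7  7.8] T [0.02 0.69 0.08] g 0.0853
[[-0.001, -0.985, -0.175], [-0.001, -0.175, 0.985], [-1.0, 0.001, -0.001]]
```

Call:
{"op": "move_arm", "data": {"commands": "0.05 -0.05 0 0 0 0;0.08 -0.08 0 0 0 0;0.1 -0.1 0 0 0 0;0.1 -0.1 0 0 0 0"}}

```text
time_s: 20.93
tcp_pos: [0.5411, -0.0577, 0.0375]
eef_rot: [[-0.003, -0.984, -0.175], [-0.001, -0.175, 0.984], [-1.0, 0.003, -0.001]]
force: [-7.7, -1.7, 13.2]
grip_width: 0.0854
```

```bash
python3 w.py
```

```text
cradle mm [14.5 -3.3 27.5] F [-7.7 -1.7 13.2] T [-0.03  1.12  0.08] g 0.0854
[[-0.003, -0.984, -0.175], [-0.001, -0.175, 0.984], [-1.0, 0.003, -0.001]]
```

Call:
{"op": "move_arm", "data": {"commands": "0.1 -0.1 0 0 0 0;0.13 -0.13 0 0 0 0;0.15 -0.15 0 0 0 0;0.15 -0.15 0 0 0 0"}}

```text
time_s: 21.27
tcp_pos: [0.5411, -0.0577, 0.0375]
eef_rot: [[-0.005, -0.984, -0.176], [-0.001, -0.176, 0.984], [-1.0, 0.006, -0.0]]
force: [-11.5, -2.0, 18.6]
grip_width: 0.0853
```

```bash
python3 w.py;python3 snap.py v scene
```

```text
cradle mm [14.4 -3.2 27.5] F [-11.5  -2.   18.6] T [-0.08  1.6   0.03] g 0.0853
[[-0.005, -0.984, -0.176], [-0.001, -0.176, 0.984], [-1.0, 0.006, -0.0]]
```

View pics/v_scene.png

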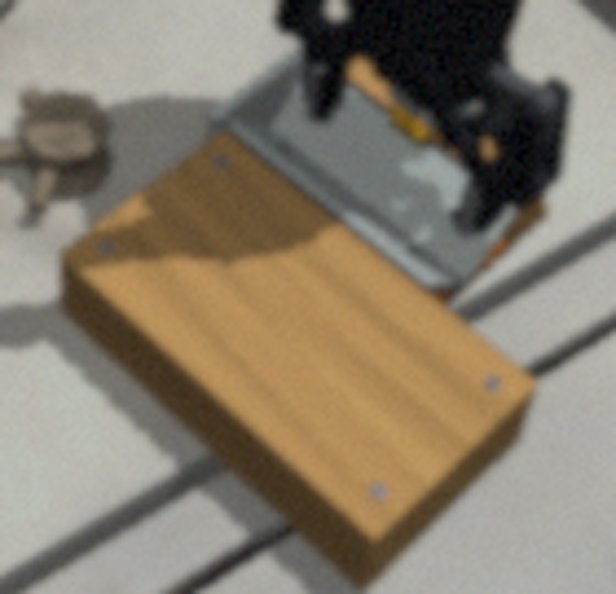

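Call:
{"op": "move_arm", "data": {"commands": "-0.5 0.5 0 0 0 0;-2 1 0 0 0 0;-5 1 0 0 0 0;-8 1 0 0 0 0;-11 1 -2 0 0 0;-11 1 -5 0 0 0;-11 1 -8 0 0 0;-11 1 -11 0 0 0;-11 1 -13 0 0 0;-11 1 -13 0 0 0;-11 1 -13 0 0 0"}}

```text
time_s: 22.23
tcp_pos: [0.5545, -0.188, 0.1471]
eef_rot: [[-0.006, -0.985, -0.174], [-0.001, -0.174, 0.985], [-1.0, 0.006, 0.0]]
force: [0.4, 0.1, 0.7]
grip_width: 0.0853
```

```bash
python3 w.py;python3 snap.py x; python3 - <<'E'
import cv2,numpy as np
o=[]
for n,b in(("scene",(205,275,335,420)),("top",(150,210,330,405))):
    r=[]
    for t in "qx":
        a=np.load(f"{t}_{n}.npz")["img"][b[0]:b[1],b[2]:b[3]]
        r.append(cv2.convertScaleAbs(cv2.resize(a,(380,290),interpolation=cv2.INTER_CUBIC),alpha=1.3,beta=10))
    o.append(np.hstack(r))
cv2.imwrite("pics/cmp.png",np.vstack(o))
E
```

```text
cradle mm [   4.9 -133.9  137.1] F [0.4 0.1 0.7] T [ 0.05 -0.05 -0.01] g 0.0853
[[-0.006, -0.985, -0.174], [-0.001, -0.174, 0.985], [-1.0, 0.006, 0.0]]
```

View pics/cmp.png

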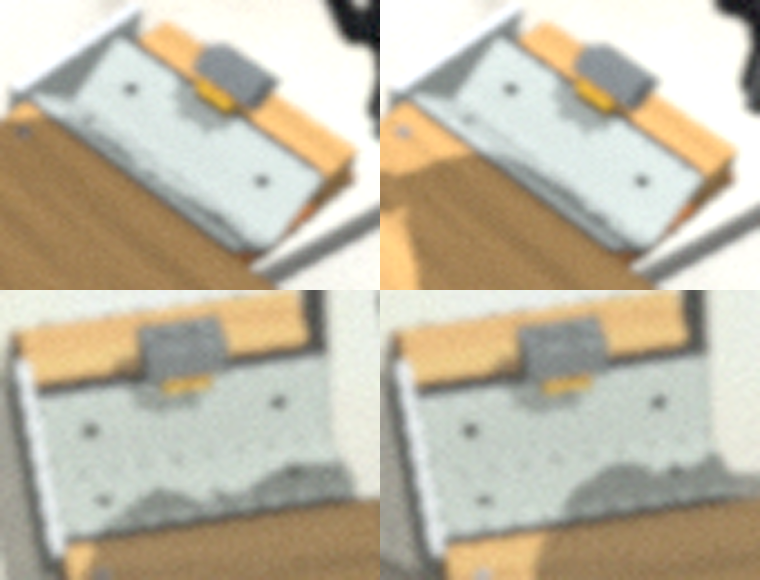

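```bash
python3 - <<'E'
from h import *
c,s=np.cos(.1755),np.sin(.1755)
def W(p): 
    p=np.array(p,float)/1e3; return [.5263+c*p[0]-s*p[1],-.057+s*p[0]+c*p[1],p[2]+.01]
P={"V far top -y":(34,-58,48),"V far top +y":(34,62,48),"nose L":(25,10,47.5),"nose R":(25,-10,47.5),"lip+y":(-34,62,48),"lip-y":(-34,-125,48),
"N far inner -y":(28.3,-62,47.9),"N far inner +y":(28.3,62,47.9),"U far inner -y":(25.3,-62,50.9),"U far inner +y":(25.3,62,50.9),"N far outer -y":(31.1,-62,45.1),
"N heel -y":(0,-62,14),"U heel -y":(-3,-62,17),"N near inner -y":(-28.3,-62,47.9),"U near inner -y":(-31.3,-62,50.9)}
for n,b,off in(("scene",(205,275,335,420),0),("top",(150,210,330,405),1)):
    C=dict(np.load(f"x_{n}.npz"));a=C["img"][b[0]:b[1],b[2]:b[3]]
    f=8;big=cv2.convertScaleAbs(cv2.resize(a,None,fx=f,fy=f,interpolation=cv2.INTER_CUBIC),alpha=1.3,beta=10)
    for k,p in P.items():
        u=(proj(C,W(p))[0]-[b[2],b[0]]+.5)*f; col=(0,0,255) if k[0]=="N" else (255,0,0) if k[0]=="U" else (0,200,0)
        if k[:4]=="nose":col=(255,0,255)
        cv2.circle(big,(int(u[0]),int(u[1])),2,col,-1)
    cv2.imwrite(f"pics/ov_{n}.png",big)
E
```

```text
(no output)
```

View pics/ov_scene.png

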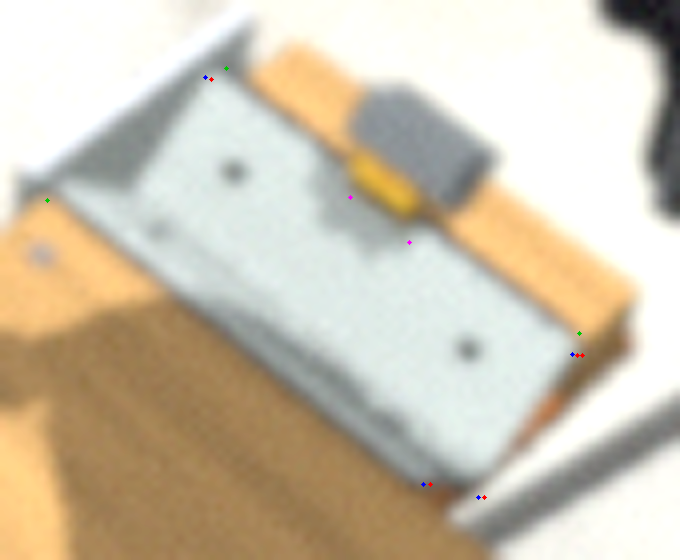

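View pics/ov_top.png

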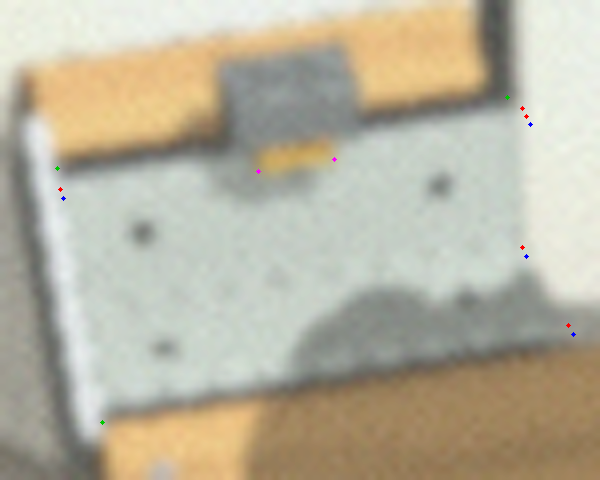

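```bash
python3 - <<'E'
import cv2,numpy as np
o=[]
for n,b in(("scene",(210,235,370,400)),("top",(150,178,350,382))):
    r=[]
    for t in ("","j_","x_"):
        C=np.load(f"{t}{n}.npz")["img"];a=C[b[0]:b[1],b[2]:b[3]]
        r.append(cv2.resize(a,(260,230),interpolation=cv2.INTER_CUBIC))
        h=cv2.cvtColor(a,cv2.COLOR_BGR2HSV).astype(int); w=((h[...,0]>17)&(h[...,0]<30)&(h[...,1]>170)).astype(float)
        ys,xs=np.nonzero(w);print(n,t,len(xs),xs.mean().round(2),ys.mean().round(2),ys.min(),ys.max())
    o.append(np.hstack(r))
cv2.imwrite("pics/nose.png",np.vstack(o))
E
```

```text
scene  31 12.45 18.19 15 21
scene j_ 20 12.65 17.85 15 20
scene x_ 18 12.78 17.94 15 20<stdin>:9: RuntimeWarning: Mean of empty slice.
  ret = ret.dtype.type(ret / rcount)
Traceback (most recent call last):
ValueError: zero-size array to reduction operation minimum which has no identity
```

```bash
python3 - <<'E'
import cv2,numpy as np
o=[]
for n,b in(("scene",(210,235,370,400)),("top",(150,178,350,382))):
    r=[]
    for t in ("","j_","x_"):
        C=np.load(f"{t}{n}.npz")["img"];a=C[b[0]:b[1],b[2]:b[3]]
        r.append(cv2.resize(a,(260,230),interpolation=cv2.INTER_CUBIC))
        d=(a[...,2].astype(int)-a[...,0]); 
    o.append(np.hstack(r))
cv2.imwrite("pics/nose.png",np.vstack(o))
E
```

```text
(no output)
```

View pics/nose.png

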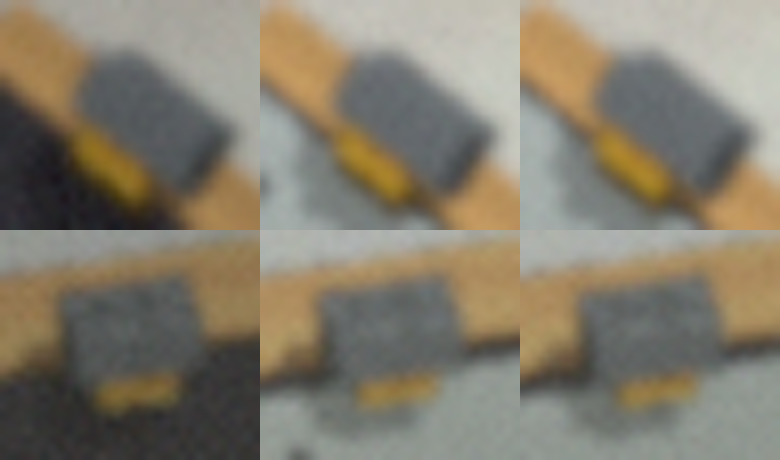

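```bash
cat > avg.py <<'E'
import sys,cv2,numpy as np
from workcell import r
tag=sys.argv[1]
for n in("scene","top"):
    fs=[r.read_camera(n) for _ in range(8)]
    c=fs[0];m=np.mean([f["img"].astype(float) for f in fs],0);np.savez(f"{tag}_{n}.npz",img=m,mtx=c["mtx"],extrinsics=c["extrinsics"])
E
python3 avg.py A; cat > ov.py <<'E'
import sys
from h import *
tag=sys.argv[1]; mark=len(sys.argv)>2
c,s=np.cos(.1755),np.sin(.1755)
for n,b,f in(("scene",(208,270,340,412),11),("top",(152,212,332,402),11)):
    C=dict(np.load(f"{tag}_{n}.npz"));a=C["img"][b[0]:b[1],b[2]:b[3]]
    big=cv2.resize(np.clip(a*1.35,0,255).astype(np.uint8),None,fx=f,fy=f,interpolation=cv2.INTER_LANCZOS4)
    cv2.imwrite(f"pics/{tag}z_{n}.png",big[:600,:800])
E
python3 ov.py A
```

```text
(no output)
```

View pics/Az_scene.png

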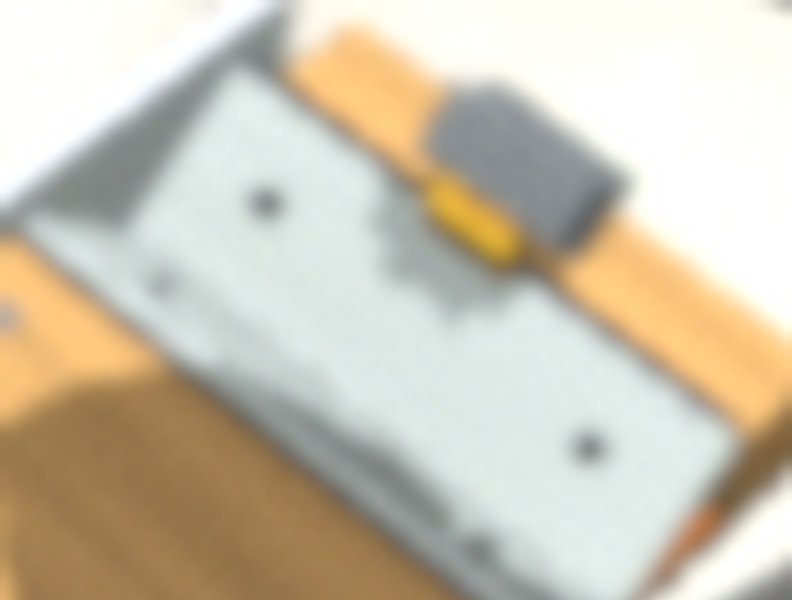

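View pics/Az_top.png

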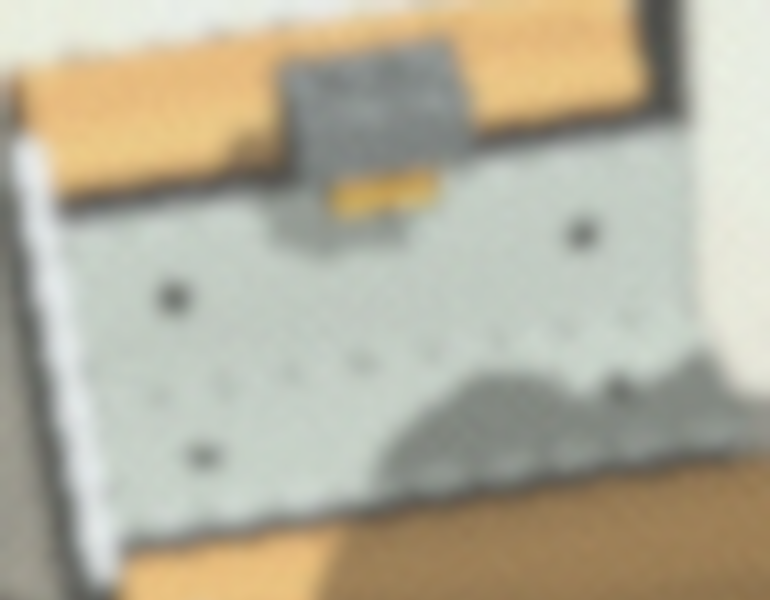

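```bash
cat > prof.py <<'E'
import sys
from h import *
tag=sys.argv[1]
c,s=np.cos(.1755),np.sin(.1755)
def W(p): 
    p=np.array(p,float)/1e3; return [.5263+c*p[0]-s*p[1],-.057+s*p[0]+c*p[1],p[2]+.01]
xs=np.arange(-44,45,1.)
for n in("top","scene"):
    C=dict(np.load(f"{tag}_{n}.npz"));img=C["img"].astype(np.float32)
    for yr in((-50,-22),(22,50)):
        ys=np.arange(*yr,1.)
        pts=np.array([[proj(C,W((x,y,48)))[0] for y in ys] for x in xs],np.float32)
        v=cv2.remap(img,pts[...,0],pts[...,1],cv2.INTER_CUBIC).mean(1)
        print(n,yr);
        for side in(slice(2,24),slice(66,88)):
            print("  x",xs[side].astype(int).tolist());print("  G",v[side,1].round().astype(int).tolist());print("  R-B",(v[side,2]-v[side,0]).round().astype(int).tolist())
    # predicted apparent x (on z=48 plane) for edges with offset d
    for d in(0,3,6):
        o=[]
        for p in((31.1,45.1),(28.3,47.9),(-31.1,45.1),(-28.3,47.9)):
            w=W((p[0]-.707*d,0,p[1]+.707*d));u=proj(C,w)[0];q=ray(C,*u,.058)[:2]-[.5263,-.057];o.append(round(1e3*(c*q[0]+s*q[1]),1))
        print("  d",d,"far outer,inner, near outer,inner apparent x",o)
E
python3 prof.py A
```

```text
top (-50, -22)
  x [-42, -41, -40, -39, -38, -37, -36, -35, -34, -33, -32, -31, -30, -29, -28, -27, -26, -25, -24, -23, -22, -21]
  G [94, 93, 93, 92, 90, 87, 83, 77, 73, 71, 75, 84, 94, 102, 106, 106, 105, 104, 102, 101, 101, 100]
  R-B [51, 50, 50, 49, 48, 46, 42, 35, 26, 17, 9, 3, 1, 0, 0, 1, 1, 1, 1, 1, 1, 1]
  x [22, 23, 24, 25, 26, 27, 28, 29, 30, 31, 32, 33, 34, 35, 36, 37, 38, 39, 40, 41, 42, 43]
  G [153, 153, 153, 153, 153, 152, 149, 142, 130, 115, 99, 84, 75, 74, 82, 96, 111, 125, 135, 141, 145, 146]
  R-B [-1, -1, -1, -1, -1, -1, -1, -1, -1, -1, -1, 2, 8, 18, 32, 45, 56, 65, 70, 73, 74, 75]
top (22, 50)
  x [-42, -41, -40, -39, -38, -37, -36, -35, -34, -33, -32, -31, -30, -29, -28, -27, -26, -25, -24, -23, -22, -21]
  G [138, 139, 139, 138, 136, 132, 123, 112, 102, 97, 101, 113, 128, 141, 150, 155, 157, 157, 156, 155, 154, 152]
  R-B [75, 76, 77, 78, 77, 73, 67, 55, 41, 24, 11, 3, -1, -2, -1, -1, -1, -1, -1, -1, 0, 0]
  x [22, 23, 24, 25, 26, 27, 28, 29, 30, 31, 32, 33, 34, 35, 36, 37, 38, 39, 40, 41, 42, 43]
  G [151, 151, 151, 152, 152, 150, 146, 138, 126, 111, 95, 82, 
[... 1463 characters left out ...]
 -6, -6, -6, -6, -6]
  x [22, 23, 24, 25, 26, 27, 28, 29, 30, 31, 32, 33, 34, 35, 36, 37, 38, 39, 40, 41, 42, 43]
  G [175, 175, 175, 174, 172, 169, 164, 156, 145, 134, 124, 119, 119, 124, 132, 139, 144, 146, 147, 146, 144, 143]
  R-B [-6, -6, -6, -6, -6, -6, -6, -5, -3, 3, 13, 28, 45, 62, 76, 85, 90, 91, 90, 87, 84, 80]
  d 0 far outer,inner, near outer,inner apparent x [np.float64(29.0), np.float64(28.2), np.float64(-32.9), np.float64(-28.4)]
  d 3 far outer,inner, near outer,inner apparent x [np.float64(28.4), np.float64(27.6), np.float64(-33.7), np.float64(-29.2)]
  d 6 far outer,inner, near outer,inner apparent x [np.float64(27.8), np.float64(27.0), np.float64(-34.5), np.float64(-30.0)]
```

```bash
python3 prof.py j | sed -n 1,15p; echo; python3 prof.py q | sed -n 1,15p
```

```text
top (-50, -22)
  x [-42, -41, -40, -39, -38, -37, -36, -35, -34, -33, -32, -31, -30, -29, -28, -27, -26, -25, -24, -23, -22, -21]
  G [96, 94, 93, 93, 91, 88, 83, 78, 73, 71, 75, 84, 94, 102, 106, 107, 105, 103, 102, 101, 103, 106]
  R-B [52, 52, 51, 50, 48, 46, 42, 36, 27, 17, 8, 3, 1, 0, 1, 1, 1, 1, 1, 1, 1, 0]
  x [22, 23, 24, 25, 26, 27, 28, 29, 30, 31, 32, 33, 34, 35, 36, 37, 38, 39, 40, 41, 42, 43]
  G [154, 153, 154, 154, 154, 154, 150, 143, 131, 116, 100, 84, 75, 74, 82, 96, 112, 126, 137, 143, 147, 148]
  R-B [0, -1, -1, -1, -1, -1, -1, -1, -2, -2, -1, 2, 8, 19, 32, 46, 57, 66, 71, 74, 76, 76]
top (22, 50)
  x [-42, -41, -40, -39, -38, -37, -36, -35, -34, -33, -32, -31, -30, -29, -28, -27, -26, -25, -24, -23, -22, -21]
  G [104, 105, 106, 107, 106, 103, 98, 90, 85, 83, 89, 99, 112, 124, 132, 136, 139, 141, 143, 144, 147, 148]
  R-B [55, 56, 56, 57, 56, 54, 48, 41, 30, 18, 8, 2, 0, -1, -1, -1, -1, 0, -1, 0, 0, 0]
  x [22, 23, 24, 25, 26, 27, 28, 29, 30, 31, 32, 33, 34, 35, 36, 37, 38, 39, 40, 41, 42, 43]
  G [150, 151, 151, 152, 151, 149, 145, 138, 126, 111, 95, 82, 74, 75, 8
[... 890 characters left out ...]
0, -39, -38, -37, -36, -35, -34, -33, -32, -31, -30, -29, -28, -27, -26, -25, -24, -23, -22, -21]
  G [97, 97, 96, 95, 93, 90, 86, 80, 75, 74, 80, 91, 103, 113, 118, 121, 123, 125, 128, 131, 133, 133]
  R-B [51, 51, 50, 50, 49, 46, 41, 33, 23, 14, 7, 3, 0, 0, 0, 0, 0, 0, 0, 0, 0, 0]
  x [22, 23, 24, 25, 26, 27, 28, 29, 30, 31, 32, 33, 34, 35, 36, 37, 38, 39, 40, 41, 42, 43]
  G [152, 152, 153, 153, 153, 152, 147, 139, 128, 113, 97, 82, 74, 74, 81, 93, 106, 119, 128, 136, 141, 145]
  R-B [0, 0, 0, -1, -1, -2, -1, -1, -1, -1, 0, 3, 9, 19, 31, 43, 54, 61, 66, 69, 70, 71]
  d 0 far outer,inner, near outer,inner apparent x [np.float64(30.5), np.float64(28.3), np.float64(-31.5), np.float64(-28.3)]
```

```bash
cp top.npz I_top.npz; cp scene.npz I_scene.npz; python3 - <<'E'
from h import *
c,s=np.cos(.1755),np.sin(.1755)
def W(p): 
    p=np.array(p,float)/1e3; return [.5263+c*p[0]-s*p[1],-.057+s*p[0]+c*p[1],p[2]+.01]
xs=np.arange(18,36,1.);ys=np.arange(-7,7,1.)
for n in("top","scene"):
  print(n,xs.astype(int).tolist())
  for tag in("I","j","A"):
    C=dict(np.load(f"{tag}_{n}.npz"));img=C["img"].astype(np.float32)
    pts=np.array([[proj(C,W((x,y,47.5)))[0] for y in ys] for x in xs],np.float32)
    v=cv2.remap(img,pts[...,0],pts[...,1],cv2.INTER_CUBIC).mean(1)
    print(tag,"R-B",(v[:,2]-v[:,0]).round().astype(int).tolist(),"G",v[:,1].round().astype(int).tolist())
  # apparent x for nose with travel t, and (26..)housing
  for t in(0,2,3,4,6): 
    q=ray(C,*proj(C,W((25+.707*t,0,47.5+.707*t)))[0],.0575)[:2]-[.5263,-.057];print(" travel",t,round(1e3*(c*q[0]+s*q[1]),1))
E
```

```text
top [18, 19, 20, 21, 22, 23, 24, 25, 26, 27, 28, 29, 30, 31, 32, 33, 34, 35]
I R-B [3, 2, 3, 8, 17, 30, 44, 57, 66, 69, 67, 58, 44, 28, 14, 5, 0, -1] G [49, 48, 48, 52, 61, 71, 82, 93, 99, 100, 98, 95, 91, 88, 85, 83, 82, 83]
j R-B [-2, -2, -1, 2, 10, 22, 38, 56, 71, 78, 77, 66, 49, 31, 15, 5, -1, -3] G [132, 127, 124, 122, 121, 122, 123, 125, 125, 123, 119, 114, 110, 106, 102, 99, 98, 99]
A R-B [-1, -1, 0, 2, 9, 21, 38, 55, 69, 77, 76, 65, 49, 31, 16, 5, 0, -3] G [132, 127, 124, 121, 120, 120, 122, 124, 125, 123, 118, 113, 108, 104, 101, 99, 98, 98]
 travel 0 25.0
 travel 2 26.7
 travel 3 27.6
 travel 4 28.4
 travel 6 30.2
scene [18, 19, 20, 21, 22, 23, 24, 25, 26, 27, 28, 29, 30, 31, 32, 33, 34, 35]
I R-B [-4, -3, -2, -2, -3, -3, 0, 5, 12, 22, 34, 47, 58, 67, 75, 81, 84, 85] G [33, 33, 32, 31, 30, 31, 32, 33, 36, 41, 47, 55, 64, 75, 84, 90, 93, 94]
j R-B [-4, -4, -4, -5, -5, -3, -2, 1, 5, 11, 20, 34, 51, 68, 82, 92, 98, 99] G [131, 129, 128, 128, 127, 126, 123, 118, 111, 103, 96, 93, 94, 98, 103, 106, 109, 110]
A R-B [-5, -5, -5, -5, -5, -4, -2, 0, 4, 11, 21, 35, 51, 68, 82, 92, 97, 99] G [133, 131, 129, 129, 128, 126, 122, 117, 111, 103, 97, 94, 95, 98, 104, 108, 111, 112]
 travel 0 25.0
 travel 2 27.4
 travel 3 28.6
 travel 4 29.9
 travel 6 32.3
```

Call:
{"op": "move_arm", "data": {"commands": "0 0 2 0 0 -.005;0 0 4 0 0 -.005;0 0 6 0 0 -.005;0 0 8 0 0 -.005;0 0 9.4 0 0 -.005;2 0 9.4 0 0 -.005;4 0 9.4 0 0 -.005;6 0 9.4 0 0 -.005;7 0 9.4 0 0 -.005;7.5 0 9.4 0 0 -.005;7.5 0 9.4 0 0 -.005", "claw": 0}}

```text
time_s: 24.05
tcp_pos: [0.5374, -0.0949, 0.0717]
eef_rot: [[-0.002, -0.984, -0.175], [-0.0, -0.175, 0.984], [-1.0, 0.002, 0.0]]
force: [-0.5, -0.9, -0.5]
grip_width: -0.0001
```

```bash
python3 w.py
```

```text
cradle mm [  4.4 -39.2  61.7] F [-0.5 -0.9 -0.5] T [-0.    0.01  0.03] g -0.0001
[[-0.002, -0.984, -0.175], [-0.0, -0.175, 0.984], [-1.0, 0.002, 0.0]]
```

Call:
{"op": "move_arm", "data": {"commands": "0.4 -0.2 0 0 0 0;0.8 -0.4 0 0 0 0;1.2 -0.6 0 0 0 0;1.6 -0.6 0 0 0 0;1.6 -0.6 0 0 0 0;1.6 -0.6 0 0 0 0"}}

```text
time_s: 24.55
tcp_pos: [0.5432, -0.0938, 0.0556]
eef_rot: [[-0.002, -0.984, -0.176], [-0.0, -0.176, 0.984], [-1.0, 0.002, 0.0]]
force: [-0.5, -0.3, 0.3]
grip_width: -0.0001
```

Call:
{"op": "move_arm", "data": {"commands": "0.1 -0.1 0 0 0 0;0.2 -0.2 0 0 0 0;0.2 -0.2 0 0 0 0"}}

```text
time_s: 24.8
tcp_pos: [0.5453, -0.0934, 0.0536]
eef_rot: [[-0.002, -0.984, -0.175], [-0.0, -0.175, 0.984], [-1.0, 0.002, 0.0]]
force: [-0.6, -0.2, -0.7]
grip_width: 0.0001
```

```bash
python3 w.py;python3 snap.py y scene
```

```text
cradle mm [ 12.4 -39.2  43.6] F [-0.6 -0.2 -0.7] T [ 0.02  0.   -0.01] g 0.0001
[[-0.002, -0.984, -0.175], [-0.0, -0.175, 0.984], [-1.0, 0.002, 0.0]]
```

View pics/y_scene.png

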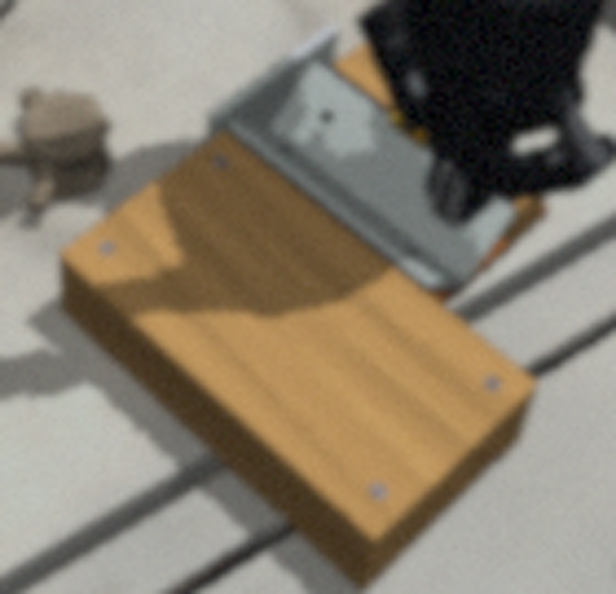

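Call:
{"op": "move_arm", "data": {"commands": "0.1 -0.1 0 0 0 0;0.1 -0.1 0 0 0 0;0.1 -0.1 0 0 0 0"}}

```text
time_s: 25.1
tcp_pos: [0.5463, -0.0932, 0.0526]
eef_rot: [[-0.002, -0.984, -0.175], [0.0, -0.175, 0.984], [-1.0, 0.002, 0.0]]
force: [-0.1, -0.1, 0.2]
grip_width: -0.0002
```

Call:
{"op": "move_arm", "data": {"commands": "0.1 -0.1 0 0 0 0;0.1 -0.1 0 0 0 0;0.1 -0.1 0 0 0 0"}}

```text
time_s: 25.35
tcp_pos: [0.5473, -0.093, 0.0515]
eef_rot: [[-0.002, -0.984, -0.176], [0.0, -0.176, 0.984], [-1.0, 0.002, 0.0]]
force: [-0.1, 0.2, -0.4]
grip_width: 0.0001
```

Call:
{"op": "move_arm", "data": {"commands": "0.1 -0.1 0 0 0 0;0.1 -0.1 0 0 0 0;0.1 -0.1 0 0 0 0"}}

```text
time_s: 25.6
tcp_pos: [0.5477, -0.093, 0.0511]
eef_rot: [[-0.004, -0.984, -0.176], [-0.0, -0.176, 0.984], [-1.0, 0.004, 0.0]]
force: [-3.5, -0.6, 6.0]
grip_width: -0.0003
```

```bash
python3 w.py
```

```text
cradle mm [ 14.8 -39.2  41.1] F [-3.5 -0.6  6. ] T [-0.03  0.62 -0.06] g -0.0003
[[-0.004, -0.984, -0.176], [-0.0, -0.176, 0.984], [-1.0, 0.004, 0.0]]
```

Call:
{"op": "move_arm", "data": {"commands": "0.1 -0.1 0 0 0 0;0.15 -0.15 0 0 0 0;0.15 -0.15 0 0 0 0"}}

```text
time_s: 25.85
tcp_pos: [0.5478, -0.0929, 0.051]
eef_rot: [[-0.006, -0.984, -0.176], [-0.001, -0.176, 0.984], [-1.0, 0.006, 0.0]]
force: [-10.7, -1.0, 16.7]
grip_width: 0.0002
```

Call:
{"op": "move_arm", "data": {"commands": "0.15 -0.15 0 0 0 0;0.2 -0.2 0 0 0 0;0.2 -0.2 0 0 0 0"}}

```text
time_s: 26.1
tcp_pos: [0.5478, -0.093, 0.0509]
eef_rot: [[-0.01, -0.984, -0.177], [-0.001, -0.177, 0.984], [-1.0, 0.01, 0.0]]
force: [-12.8, -0.2, 22.4]
grip_width: 0.0003
```

```bash
python3 w.py; python3 snap.py z scene
```

```text
cradle mm [ 14.9 -39.2  40.9] F [-12.8  -0.2  22.4] T [-0.18  2.18  0.01] g 0.0003
[[-0.01, -0.984, -0.177], [-0.001, -0.177, 0.984], [-1.0, 0.01, 0.0]]
```

View pics/z_scene.png

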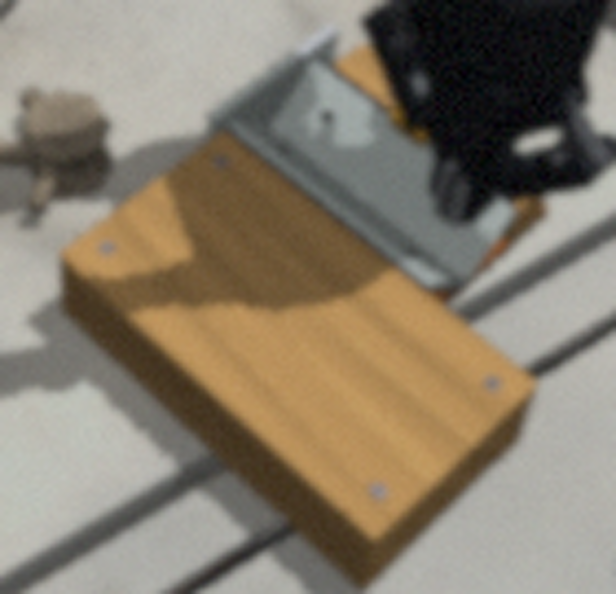

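Call:
{"op": "move_arm", "data": {"commands": "-0.3 0.3 0 0 0 0;-1 0.8 0 0 0 0;-3 1 0 0 0 0;-6 1 0 0 0 0;-9 1 0 0 0 0;-12 1 -3 0 0 0;-14 1 -6 0 0 0;-15 1 -9 0 0 0;-15 1 -12 0 0 0;-15 1 -15 0 0 0;-15 1 -18 0 0 0;-15 1 -18 0 0 0"}}

```text
time_s: 27.15
tcp_pos: [0.5711, -0.277, 0.2005]
eef_rot: [[-0.009, -0.985, -0.173], [-0.004, -0.173, 0.985], [-1.0, 0.009, -0.002]]
force: [-1.8, 0.5, -0.8]
grip_width: -0.0001
```

```bash
python3 w.py; python3 avg.py B; python3 ov.py B; python3 prof.py B | sed -n 1,15p; python3 - <<'E'
import numpy as np,cv2
cv2.imwrite("pics/B_full.png",np.clip(np.load("B_scene.npz")["img"],0,255).astype(np.uint8))
E
```

```text
cradle mm [   5.7 -224.5  190.5] F [-1.8  0.5 -0.8] T [ 0.05 -0.    0.01] g -0.0001
[[-0.009, -0.985, -0.173], [-0.004, -0.173, 0.985], [-1.0, 0.009, -0.002]]
top (-50, -22)
  x [-42, -41, -40, -39, -38, -37, -36, -35, -34, -33, -32, -31, -30, -29, -28, -27, -26, -25, -24, -23, -22, -21]
  G [107, 107, 106, 106, 105, 105, 104, 104, 103, 103, 102, 102, 101, 100, 100, 99, 98, 98, 97, 98, 98, 99]
  R-B [15, 15, 15, 15, 14, 14, 14, 14, 14, 14, 14, 14, 14, 14, 13, 13, 13, 13, 13, 13, 12, 12]
  x [22, 23, 24, 25, 26, 27, 28, 29, 30, 31, 32, 33, 34, 35, 36, 37, 38, 39, 40, 41, 42, 43]
  G [150, 150, 150, 150, 150, 149, 146, 139, 128, 113, 97, 83, 74, 74, 81, 94, 109, 123, 133, 139, 142, 144]
  R-B [0, 0, -1, -1, -1, -1, -1, -1, -1, -1, -1, 2, 7, 17, 30, 44, 55, 63, 68, 71, 72, 72]
top (22, 50)
  x [-42, -41, -40, -39, -38, -37, -36, -35, -34, -33, -32, -31, -30, -29, -28, -27, -26, -25, -24, -23, -22, -21]
  G [118, 116, 115, 113, 111, 109, 107, 105, 103, 100, 98, 96, 94, 91, 89, 87, 85, 83, 81, 78, 76, 73]
  R-B [16, 16, 16, 15, 15, 15, 15, 14, 13, 13, 13, 12, 12, 11, 11, 10, 10, 9, 9, 8, 8, 8]
  x [22, 23, 24, 25, 26, 27, 28, 29, 30, 31, 32, 33, 34, 35, 36, 37, 38, 39, 40, 41, 42, 43]
  G [148, 148, 148, 148, 148, 147, 143, 135, 123, 109, 93, 80, 73, 73, 79, 91, 104, 115, 125, 132, 137, 140]
  R-B [-1, -1, -1, -1, -1, -1, -1, -1, -1, -1, 0, 2, 8, 18, 30, 42, 52, 59, 64, 67, 68, 69]
  d 0 far outer,inner, near outer,inner apparent x [np.float64(30.5), np.float64(28.3), np.float64(-31.5), np.float64(-28.3)]
```

View pics/Bz_top.png

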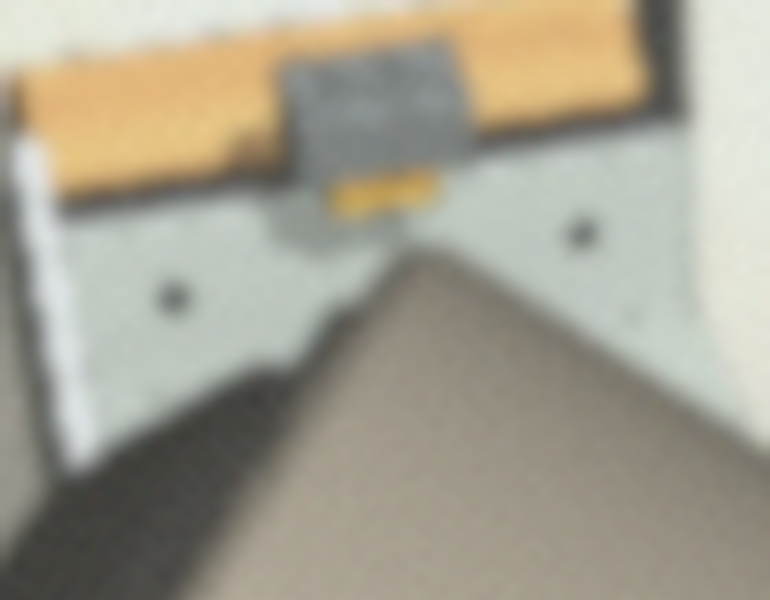

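View pics/Bz_scene.png

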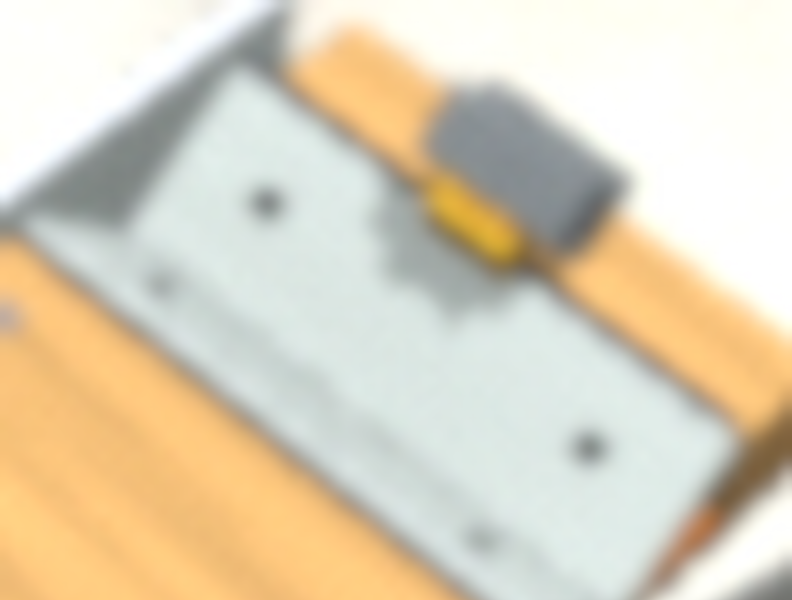

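View pics/B_full.png

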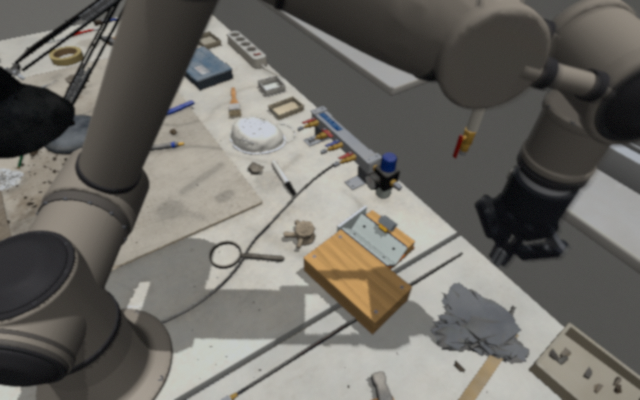

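```bash
python3 - <<'E'
from h import *
c,s=np.cos(.1755),np.sin(.1755);Rz=np.array([[c,s,0],[-s,c,0],[0,0,1]])
for n,pts,off in(("top",[(174,297),(582,234)],(332,152)),("scene",[(266,203),(588,448)],(340,208))):
    C=dict(np.load(f"B_{n}.npz"));E=C["extrinsics"];R=E[:3,:3];o=-R.T@E[:3,3];oc=Rz@(o-[.5263,-.057,.01])*1e3
    ys=[]
    for p in pts:
        d=Rz@R.T@np.linalg.inv(C["mtx"])@np.array([off[0]+(p[0]+.5)/11-.5,off[1]+(p[1]+.5)/11-.5,1])
        k=(19.66+oc[0]-oc[2])/(d[2]-d[0]);q=oc+k*d;ys.append(q.round(1))
    print(n,ys,"mid y",(ys[0][1]+ys[1][1])/2)
E
```

```text
top [array([16.2, 41.2, 35.8]), array([ 15.9, -38.5,  35.6])] mid y 1.3500000000000014
scene [array([16.7, 41.9, 36.3]), array([ 17. , -38.2,  36.7])] mid y 1.8499999999999979
```

```bash
python3 - <<'E'
from h import *
c,s=np.cos(.1755),np.sin(.1755);Rz=np.array([[c,s,0],[-s,c,0],[0,0,1]])
T=dict(np.load("B_top.npz"));S=dict(np.load("B_scene.npz"))
P=[C["mtx"]@C["extrinsics"][:3] for C in(T,S)]
for a,b in(((174,297),(266,203)),((582,234),(588,448))):
    u=np.array([[332+(a[0]+.5)/11-.5],[152+(a[1]+.5)/11-.5]]);v=np.array([[340+(b[0]+.5)/11-.5],[208+(b[1]+.5)/11-.5]])
    X=cv2.triangulatePoints(P[0],P[1],u,v);X=(X[:3]/X[3]).ravel();q=Rz@(X-[.5263,-.057,.01])*1e3
    print(q.round(1),"height over V far face",((q[2]-14-q[0])/2**.5).round(1),"(4 when flat)")
E
```

```text
[15.9 41.4 37.4] height over V far face 5.3 (4 when flat)
[ 15.8 -38.3  37.7] height over V far face 5.6 (4 when flat)
```

```bash
python3 - <<'E'
from h import *
T=dict(np.load("B_top.npz"));S=dict(np.load("B_scene.npz"))
P=[C["mtx"]@C["extrinsics"][:3] for C in(T,S)]
c,s=np.cos(.1755),np.sin(.1755);Rz=np.array([[c,s,0],[-s,c,0],[0,0,1]])
for nm,a,b in(("hole",(247,387),(213,224)),("hole",(423,393),(320,356)),("ledge corner",(187,531),(62,253)),("ledge",(588,462),(375,543)),("ledge",(541,240),(537,383)),("screw",(522,278),(491,383)),("screw",(553,431),(378,491))):
    u=np.array([[310+(a[0]+.5)/4.5-.5],[135+(a[1]+.5)/4.5-.5]]);v=np.array([[290+(b[0]+.5)/4.4-.5],[200+(b[1]+.5)/4.4-.5]])
    X=cv2.triangulatePoints(P[0],P[1],u,v);X=(X[:3]/X[3]).ravel();print(nm,X.round(4),(Rz@(X-[.5263,-.057,.01])*1e3).round(1))
E
```

```text
hole [ 0.4441 -0.0466  0.0643] [-79.2  24.6  54.3]
hole [ 0.4426 -0.1265  0.0646] [-94.6 -53.8  54.6]
ledge corner [ 0.3801 -0.02    0.0587] [-137.5   61.9   48.7]
ledge [ 0.4128 -0.2024  0.058 ] [-137.2 -123.4   48. ]
ledge [ 0.5145 -0.1837  0.0593] [ -33.7 -122.7   49.3]
screw [ 0.4965 -0.1739  0.0615] [ -49.7 -109.9   51.5]
screw [ 0.4265 -0.1864  0.06  ] [-120.8 -110.    50. ]
```

```bash
python3 -c "
from workcell import r
print(r.observe()['qd'],r.observe()['time_s']); print(r.job_done())"
```

```text
[-2.10835989e-03 -4.13001258e-04 -1.40611918e-03  2.01381764e-03
 -8.13228519e-05  3.45860124e-04] 27.95
the job is handed in; nothing more can be done
None
```

The angle is lying flat in the V, butted against the end plate and under the brass catch. I handed the job in at 28 s with the arm clear of everything.

**What I did**
- I turned the angle parallel to the lip and pushed its rear edge over the lip with the open fingers.
- It tipped into the V. I then slid it along with the shut fingers until it stopped on the end plate, at about 3 N.
- I pressed the far leg twice: about 21 N with the open fingers on both sides of the catch, and about 25 N on one side of it. Then I let go and retreated.

**Last checks**
- **Flat in the V:** two-view measurement puts the far leg's inner face 5.4 mm above the V. It is about 3.8 mm after correcting for the roughly 2 mm height error seen on known points, and 4 mm is flat. The dark strips along both edges also match the nested position.
- **Against the end plate:** no gap shows. The measured middle is about 1.5 mm past the nominal position, which is within the calibration error.
- **Bystanders:** the vertebra, marker and stone look where they were, judged by eye only.

**What disagreed**
- I never saw or felt the catch snap. The pictures show the angle already fully down right after it tipped, and the presses moved it less than 0.2 mm, so it seems to have seated itself in the fall.
- The catch nose appears about 1 mm shorter in the images than at the start. I took this as a change in background and visibility, because the position measurements and the firm support under pressing both point to fully seated.

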